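# Repack the micro-sampling kit in its foam tray

## Robot

A 6-joint arm with a two-finger parallel gripper is mounted at the origin on a cart in front of the work surface, level with it; the furniture and walls round the work are solid. World frame = base frame: x ahead of the robot, y to its left, z up, the work surface at z = 0. Lengths are in mm, angles in rad, forces in N, time in s.
With the tool pointing down it reaches from about 350 to 875 mm from the base axis. Payload 4.2 kg.
Tool frame: the origin (TCP) lies midway between the tips of the shut fingers; the grasp point (between the pads) lies 19 mm behind it; z points along the fingers, y is the direction in which the jaws open and shut (so a half turn about z gives the same grasp; the last joint's range is limited). The gripper opens to 85 mm and grips with 20 to 120 N. Pads are 22 mm wide; open, the fingers measure 114 mm over their backs; the gripper's body (76 mm by 85 mm) begins 54 mm behind the grasp point. The pads swing forward as they close: fully open they stand 13 mm farther back than shut.
Start: joints at [-0.997, 0.385, 0.008, 0, -1.194, -0.259], TCP at [193.532, -594.26, 231.312] pointing down, gripper open.
Joint ranges: [-3.14, 3.14], [-1.21, 2.06], [-1.07, 1.41], [-3.16, 2.05], [-2.99, -0.16], [-3.1, 3.1]. Speed limits (rad/s): [2.79, 2.79, 3.14, 3.14, 3.14, 3.14].

## Interface

Orientations are given as a unit quaternion [x, y, z, w].
In Python, from bench import arm gives the robot as it stands. The module is installed in compiled form; this text tells all that it offers.
- The arm moves only by the tool drive_tool, never from a script. Its argument "moves" is a list that holds one entry, the list of rows, each a list of 7 numbers: the opening, from 0 (shut) to 1 (fully open), then the shift along the tool's x, y, z in m, then the turn, a rotation vector about the tool's x, y, z in rad. In form: [[[hand, dx, dy, dz, wx, wy, wz], ...]]. A call has 1 to 20 rows; each row shifts and turns the pose as measured when the row begins, along the tool's axes as they then stand; what a row does not reach is not made up. A row lasts 1/10 s, in which the tool goes at most 50 mm and 8.59 degrees, less where a joint would pass 70% of its speed; a pose out of reach is approached as far as the arm can. A call with a gripper value outside its range is refused whole. The fingers move at their own pace and stop on an object; the grip force is fixed at half the most. Time passes only in rows, so rows that do not move let the fingers close. It gives the time, the measured TCP pose, the force and the opening at its end, in the units of the state.
- arm.read_state(): the state, without advancing time (a new reading comes with each control period).
- arm.get_image(name): name is "scene" or "top" or "wrist"; returns (picture, depth): 400x640x3 uint8, red, green, blue; 400x640 float32, mm along the optical axis (not along the pixel's ray), 0 where there is no reading.
- arm.camera_params(name): a dict with "fov_y" (degrees; the focal length in pixels is half the picture's height over the tangent of half this angle, whatever the lens; pixels are square), "cx", "cy" (the principal point, pixels), "world_from_camera" (4x4, takes a point from camera to world coordinates); the wrist camera has in their place "T_tool_cam" (4x4, takes a point from camera to tool coordinates, whose origin is the TCP and whose axes are the flange's). Camera axes: x right, y down, z forward; pixel columns grow to the right and rows downward; lengths in mm; the calibration is good to about 2 mm. A picture is of the moment at which its call begins: read the wrist's pose just before it. camera_params takes no time and is no camera call.
- arm.job_done(): hands the job in, once; it reports no verdict.
The state is a dict: "clock": time; "joints": joint angles; "joint_vel": joint speeds; "joint_efforts": joint torques, N m; "position": TCP position; "ee_rot": TCP orientation; "contact_force": force on the tool from outside, world axes, zero at the start; "wrist_torque": the same for the moment, N m; "gripper_width": finger opening in mm.
Only numpy, scipy, OpenCV 4.12 (cv2) and the standard library are available. Lean on these libraries where they do the work, as an engineer would, in place of code of your own. Each camera call takes 0.05 s, during which the arm holds its last target.

## Task

Repack the micro-sampling kit in the low aluminium tray: lay the red-capped marker, the straight tweezers and the loupe flat in the foam and stand the ivory-capped vial upright, each fully down in the cut-out made for it (marker in the straight notched slot, tweezers in the tapering one, loupe in the rectangle, vial in the round hole). The bent tweezers and the black-capped vial belong to another kit: leave them where they are.

Things in the scene. Friction and masses are not known exactly. Their poses are not given: they have to be found in the camera images.
- marker_mid (a point): Marker pen, white barrel with a red cap, round, 17 mm thick, 135 mm long, 16 mm high as it lies on the worktop. Origin: its centre, half-way up (8 mm above what it lies on) and half-way along; its y axis runs along the pen. Weighs some 10 g; it may roll if pushed.
- tweezers_straight_mid (a point): Straight fine-pointed steel tweezers lying flat, closed and rigid: 130 mm long, 16 mm across the two legs at the widest, 10 mm high. Origin: the centre, 5 mm above what they lie on; the y axis runs along them, x across the two legs.
- tweezers_bent_mid (a point): Steel tweezers with bent tips lying flat: 150 mm long, 27 mm wide over the bend, 10 mm high. Not part of the kit; stay where they are. Origin: the centre, 5 mm up; y runs along them.
- loupe_mid (a point): Folded pocket loupe, a black lens ring between two bright steel cover plates with rounded ends (from above a bright plate): 28 mm (its x) by 36 mm (its y), 15 mm high, rigid, lying flat. Origin: its centre, 7.5 mm above what it lies on.
- vial_ivory_mid (a point): Glass sample vial with an ivory-white screw cap, standing upright: 24 mm in diameter, 58 mm tall, cap closed. Origin: its centre, 29 mm above its foot; z points up to the cap.
- vial_black_mid (a point): Glass sample vial with a black screw cap, standing upright, otherwise of the same size (24 mm in diameter, 58 mm tall). Not part of the kit; stays where it is. Origin: its centre, 29 mm above its foot.
- marker_recess (a point): Marker's cut-out in the kit tray (fixed aluminium tray, 172 by 174 mm, filled with four dark foam blocks; cut-outs have light blue floors): straight slot with a finger notch on each side at mid-length, 151 mm along y, 33 mm along x. Parallel to the tweezers' slot, 50 mm from it; the two may swap places. Origin: centre of its floor, 11 mm above the worktop, z up; foam top and tray rim 8 mm above it (19 mm above the worktop).
- tweezers_recess (a point): Tweezers' cut-out in the kit tray: long slot without notches that tapers to both ends, 150 mm along y; along x 34 mm wide at the middle, 22 mm at either end. The tweezers fit either way round. Origin: centre of its floor, 11 mm above the worktop, z up; foam top and tray rim 8 mm above it (19 mm above the worktop).
- loupe_recess (a point): Loupe's cut-out in the kit tray: the short rectangle with a finger notch on each side, 44 mm along x by 52 mm along y, 57 mm from the centre line of the nearer long slot and 83 mm from the vial's hole; these two may swap places. Origin: centre of its floor, 11 mm above the worktop, z up; foam top and tray rim 8 mm above it (19 mm above the worktop).
- vial_recess (a point): Vial's cut-out in the kit tray: the only round hole, 40 mm in diameter, beside the loupe's and 57 mm from the centre line of the nearer long slot. A vial standing in it reaches 50 mm above the foam. Origin: centre of its floor, 11 mm above the worktop, z up; foam top and tray rim 8 mm above it (19 mm above the worktop).
Mind the look-alikes: they are no part of the job. What is shaped like the part that bears vial_ivory_mid but purple or turquoise is not meant.

How it is judged:
By the outcome, as a careful person would: the job done as asked, in the order asked, and still so for the second after the job is handed in, with the robot touching nothing.
It also fails if it takes over 109 s, if anything falls off the work surface, if the arm or the gripper's body presses on something with over 40 N, if the wrist force passes 120 N, or if a joint passes its speed limit or range.

## Working session

There is one attempt and no reset: what is moved stays moved. The work goes in short steps, Python scripts to look and compute and a tool call to move; the robot and the scene stay as the last step left them, time stands still between calls to the robot, and variables do not carry over. Pictures are saved under pics/ and viewed, and the job is handed in when it is done.

Besides the shell and the picture viewer there is one more tool, called as name([rows], argument=value, ...), one row to a line, values as JSON. drive_tool: Moves the arm, as the interface text tells. Its arguments: {"type":"object","properties":{"moves":{"type":"array","items":{"type":"array","items":{"type":"array","items":{"type":"number"}}}}},"required":["moves"]}

```bash
mkdir -p pics; cat > h.py <<'E'
import numpy as np, cv2
from bench import arm
def save(n,p): cv2.imwrite('pics/'+n+'.png',p[:,:,::-1])
def cam(name):
    p=arm.camera_params(name); f=200/np.tan(np.radians(p['fov_y']/2)); return f,p['cx'],p['cy'],p
def ray(name,u,v,z,T=None):
    f,cx,cy,p=cam(name)
    if T is None: T=np.array(p['world_from_camera'])
    d=T[:3,:3]@np.array([(u-cx)/f,(v-cy)/f,1]); o=T[:3,3]
    return o+d*(z-o[2])/d[2]
E
python3 - <<'E'
from h import *
for n in ['scene','top','wrist']:
    im,d=arm.get_image(n); save(n+'0',im); np.save(n+'0.npy',d); print(n,arm.camera_params(n))
print(arm.read_state())
E
```

```text
scene {'fov_y': 49.718536056291654, 'cx': 319.9564869670948, 'cy': 195.81831041941626, 'world_from_camera': array([[-8.98507512e-01, -2.92422719e-01,  3.27373188e-01,
         2.21944238e+02],
       [-4.38753936e-01,  5.75538227e-01, -6.90109217e-01,
         5.42121423e+02],
       [ 1.33878293e-02, -7.63704591e-01, -6.45427040e-01,
         7.11496176e+02],
       [ 0.00000000e+00,  0.00000000e+00,  0.00000000e+00,
         1.00000000e+00]])}
top {'fov_y': 53.812170231238404, 'cx': 313.7652967076151, 'cy': 198.18605459315356, 'world_from_camera': array([[-6.83551344e-03, -9.88184475e-01,  1.53116685e-01,
         4.03979743e+02],
       [-9.99972093e-01,  6.29324559e-03, -4.02591720e-03,
        -1.60585571e+02],
       [ 3.01474798e-03, -1.53139931e-01, -9.88199915e-01,
         9.05528367e+02],
       [ 0.00000000e+00,  0.00000000e+00,  0.00000000e+00,
         1.00000000e+00]])}
wrist {'fov_y': 64.75638803741471, 'cx': 323.9666045870769, 'cy': 204.83078495641428, 'T_tool_cam': array([[ 1.35520704e-03, -9.61862228e-01, -2.73531018e-01,
         6.89429644e+01],
       [ 9.999987
[... 243 characters left out ...]
lock': 0.15, 'joints': array([-9.97395163e-01,  3.85386656e-01,  6.93564683e-03, -3.44948915e-04,
       -1.19399991e+00, -2.58629182e-01]), 'joint_vel': array([ 0.00196888, -0.00109154,  0.00432571,  0.00197979,  0.00048795,
       -0.00016838]), 'joint_efforts': array([-2.01394405e-04, -3.92679226e+01,  1.88582075e+01,  4.18864042e+00,
       -3.44023691e-03,  4.05816138e-06]), 'position': array([ 193.39294574, -593.86333058,  230.46825578]), 'ee_rot': array([-1.56674181e-01,  9.87649984e-01,  8.21521477e-04, -1.87677365e-04]), 'contact_force': array([-0.14899913,  0.12942914, -0.44105872]), 'wrist_torque': array([ 0.0362186 , -0.01089753,  0.01752102]), 'gripper_width': 85.27161108305397}
```

View pics/top0.png

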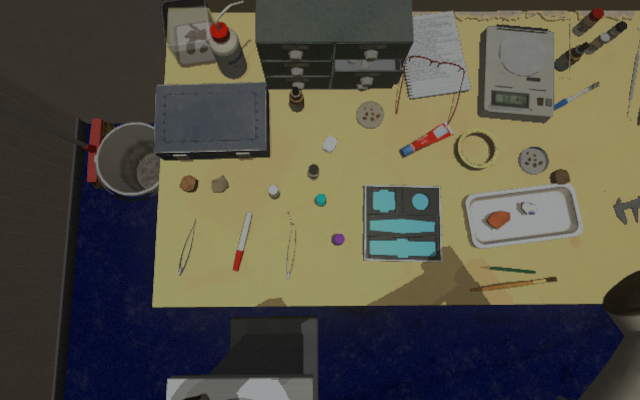

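View pics/scene0.png

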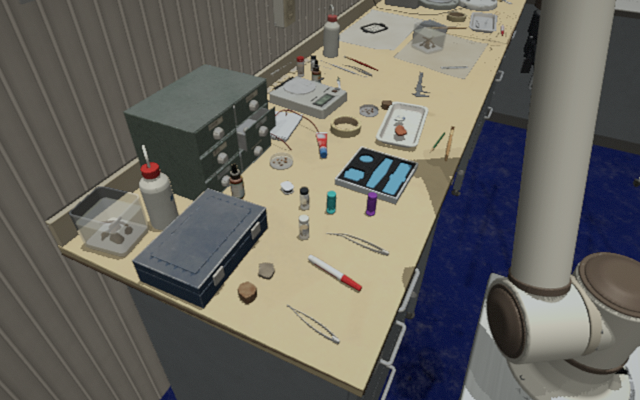

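View pics/wrist0.png

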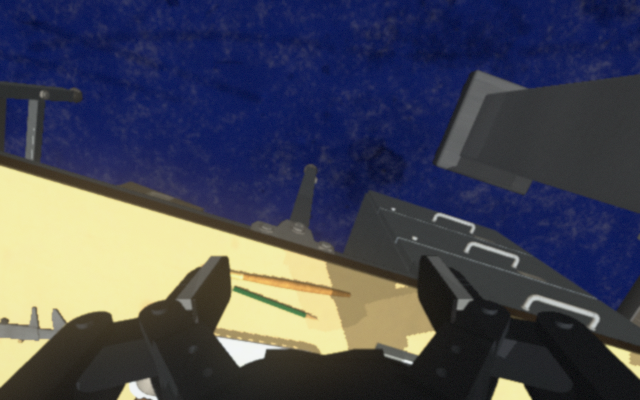

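Candidates for the top view are the ivory vial at about (273,191), the black-capped vial at (313,171), turquoise at (320,200), purple at (338,239), and tweezers at (187,246) and (291,245). I'll enlarge the crops.

```bash
python3 - <<'E'
from h import *
im=cv2.imread('pics/top0.png'); c=im[125:285,165:365]; cv2.imwrite('pics/c1.png',cv2.resize(c,None,fx=4,fy=3.7,interpolation=cv2.INTER_CUBIC)[:600])
c=im[175:270,355:450]; cv2.imwrite('pics/c2.png',cv2.resize(c,None,fx=6,fy=6,interpolation=cv2.INTER_CUBIC))
im=cv2.imread('pics/scene0.png'); c=im[140:350,250:450]; cv2.imwrite('pics/c3.png',cv2.resize(c,None,fx=2.8,fy=2.8,interpolation=cv2.INTER_CUBIC))
for n,u,v,z in [('ivory',273,191,58),('black',313,171,58),('turq',320,200,58),('purp',338,239,58),('loupe',330,144,15),('marker',243,241,8),('tweezA',187,246,5),('tweezB',291,245,5),('tray',402,223,19)]:
    print(n,ray('top',u,v,z).round(0))
E
```

```text
ivory [552. -75.  58.]
black [ 596. -163.   58.]
turq [ 531. -178.   58.]
purp [ 446. -215.   58.]
loupe [ 670. -203.   15.]
marker [446.  -3.   8.]
tweezA [436. 124.   5.]
tweezB [ 436. -112.    5.]
tray [ 483. -363.   19.]
```

View pics/c1.png

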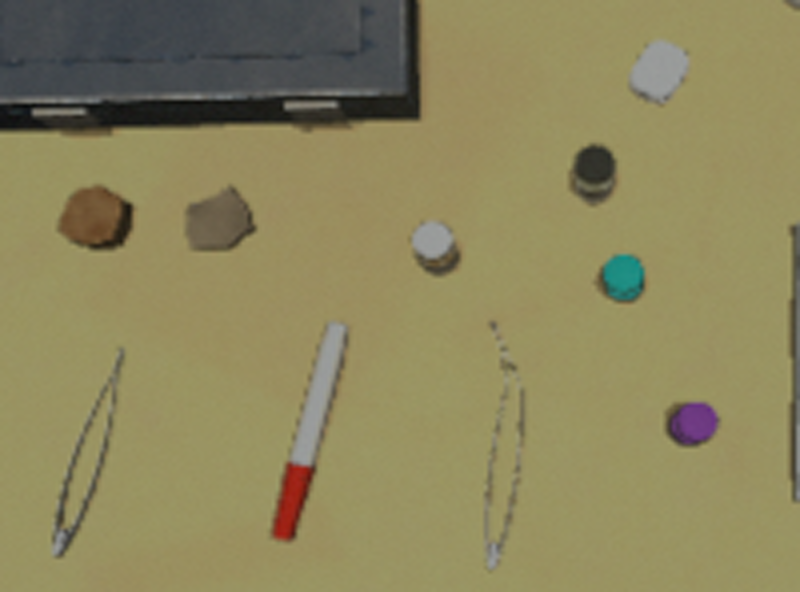

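View pics/c2.png

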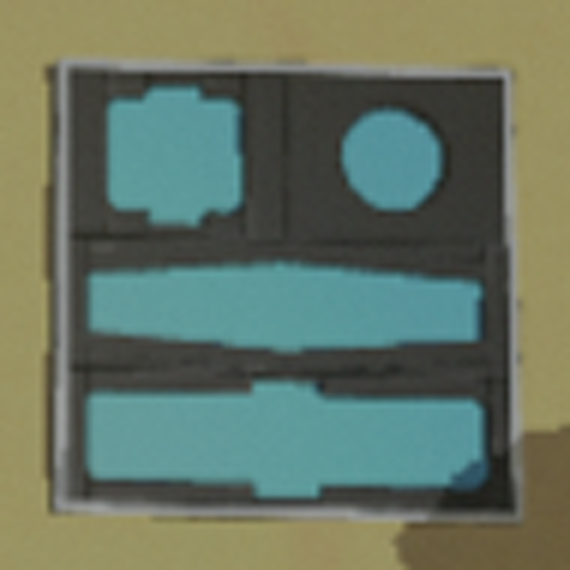

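View pics/c3.png

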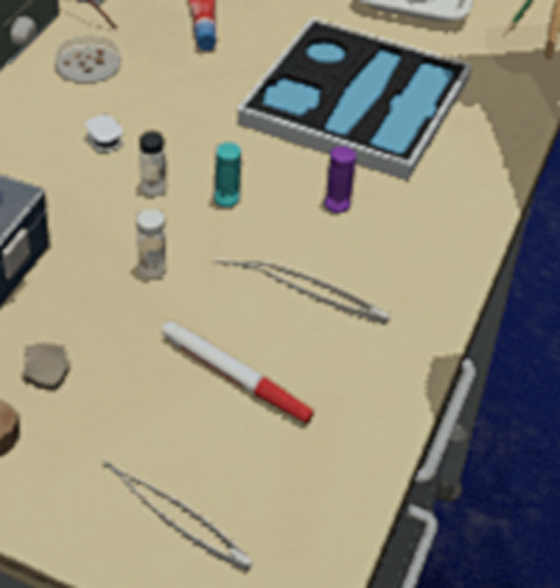

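The crop confirms the parts in the top view. The ivory vial is white-capped at (273,191). The straight tweezers are the left pair at (187,246), and the pair at (291,245) has the bent tip. The loupe is the bright plate at (330,144) and the marker is at (243,241). In the tray, the notched marker slot is the lower one, the tapering slot sits above it, the rectangle is upper left and the hole upper right. Next I'll measure them with masks.

```bash
cat > meas.py <<'E'
from h import *
def comps(im,mask,box,zc,cam='top',amin=15):
    u0,v0,u1,v1=box; m=np.zeros_like(mask,np.uint8); m[v0:v1,u0:u1]=mask[v0:v1,u0:u1]
    n,l,s,c=cv2.connectedComponentsWithStats(m.astype(np.uint8),connectivity=8)
    out=[]
    for i in range(1,n):
        if s[i,4]<amin: continue
        ys,xs=np.where(l==i)
        P=np.array([ray(cam,x,y,zc) for x,y in zip(xs,ys)])
        (c0,wh,a)=cv2.minAreaRect(P[:,:2].astype(np.float32))
        C=P[:,:2]-P[:,:2].mean(0); w,V=np.linalg.eigh(C.T@C); d=V[:,1]
        mid=0
        t=C@d; s_=C@V[:,0]
        ctr=P[:,:2].mean(0)+d*(t.max()+t.min())/2+V[:,0]*(s_.max()+s_.min())/2
        print(f'n={s[i,4]} px=({c[i][0]:.0f},{c[i][1]:.0f}) mean={P[:,:2].mean(0).round(1)} pcactr={ctr.round(1)} yaw={np.degrees(np.arctan2(d[1],d[0])):.1f} len={np.ptp(t):.0f} wid={np.ptp(s_):.0f}')
E
python3 - <<'E'
from meas import *
im=cv2.imread('pics/top0.png')[:,:,::-1]; hsv=cv2.cvtColor(im,cv2.COLOR_RGB2HSV); H,S,V=[hsv[...,i].astype(int) for i in range(3)]
print('recess'); comps(im,(H>80)&(H<110)&(S>70)&(V>60),(360,180,445,265),15)
tab=(H>18)&(H<35)&(S>60)
print(np.median(hsv[200:280,200:230].reshape(-1,3),0))
low=(S<60)
print('loupe'); comps(im,low&(V>110),(320,132,342,157),15)
print('ivory'); comps(im,low&(V>120),(262,180,285,200),58)
print('marker'); comps(im,((S<60)&(V>110))|((H<8)|(H>172))&(S>120),(225,205,258,275),8)
print('tw'); bg=np.median(im[210:285,200:225].reshape(-1,3),0); df=np.abs(im.astype(int)-bg).sum(2)
comps(im,df>55,(172,215,205,280),5)
E
```

```text
recess
n=469 px=(384,200) mean=[ 536.3 -324.5] pcactr=[ 536.5 -324.5] yaw=66.5 len=60 wid=56
n=234 px=(420,201) mean=[ 533.8 -407.1] pcactr=[ 533.7 -407.6] yaw=-153.0 len=40 wid=39
n=822 px=(402,225) mean=[ 478.1 -364.1] pcactr=[ 478.1 -364.8] yaw=88.4 len=147 wid=34
n=1061 px=(402,248) mean=[ 428.1 -362.2] pcactr=[ 428.6 -362.5] yaw=88.2 len=150 wid=43
[ 26.  94. 154.]
loupe
n=183 px=(329,144) mean=[ 670.4 -201.4] pcactr=[ 670.3 -201. ] yaw=154.9 len=40 wid=30
ivory
n=82 px=(273,189) mean=[555.6 -74.4] pcactr=[556.  -74.2] yaw=125.4 len=21 wid=21
markerTraceback (most recent call last):
  File "<stdin>", line 9, in <module>
  File "meas.py", line 9, in comps
    P=np.array([ray(cam,x,y,zc) for x,y in zip(xs,ys)])
                ~~~^^^^^^^^^^^^
  File "h.py", line 7, in ray
    f,cx,cy,p=cam(name)
              ~~~^^^^^^
  File "h.py", line 5, in cam
    p=arm.camera_params(name); f=200/np.tan(np.radians(p['fov_y']/2)); return f,p['cx'],p['cy'],p
ValueError: time passes only in moves, steps and waits
```

```bash
sed -i 's/^def cam(name):/import functools\n@functools.lru_cache(None)\ndef cam(name):/' h.py
python3 - <<'E'
from meas import *
im=cv2.imread('pics/top0.png')[:,:,::-1]; hsv=cv2.cvtColor(im,cv2.COLOR_RGB2HSV); H,S,V=[hsv[...,i].astype(int) for i in range(3)]
print('marker'); comps(im,((S<60)&(V>110))|((H<8)|(H>172))&(S>120),(225,205,258,275),8)
print('tw'); bg=np.median(im[210:285,200:225].reshape(-1,3),0); df=np.abs(im.astype(int)-bg).sum(2)
comps(im,df>55,(172,215,205,280),5)
E
```

```text
marker
n=338 px=(242,241) mean=[447.2  -1.4] pcactr=[446.9  -1.3] yaw=167.7 len=134 wid=14
tw
n=162 px=(186,252) mean=[421.9 126.4] pcactr=[434.  123.4] yaw=166.2 len=130 wid=18
```

```bash
cat > plan.py <<'E'
from h import *
from scipy.spatial.transform import Rotation as R
import sys
def plan(tx,ty,tz,psi,n=None):
    s=arm.read_state(); p=np.array(s['position']); q=R.from_quat(s['ee_rot'])
    a=np.radians(psi); X=np.array([np.cos(a),np.sin(a),0]); Z=np.array([0,0,-1.]); Rt=R.from_matrix(np.array([X,np.cross(Z,X),Z]).T)
    rv=(q.inv()*Rt).as_rotvec(); rel=q.inv().apply(np.array([tx,ty,tz])-p)
    if n is None: n=int(max(np.ceil(np.linalg.norm(rel)/42),np.ceil(np.degrees(np.linalg.norm(rv))/7.5),1))
    r=R.from_rotvec(rv/n); M=sum((r**i).as_matrix() for i in range(n)); d=np.linalg.solve(M,rel)
    print('clock %.2f pos %s yaw %.1f w %.1f F %s q6 %.2f'%(s['clock'],p.round(1),np.degrees(np.arctan2(*q.as_matrix()[[1,0],0])),s['gripper_width'],np.array(s['contact_force']).round(1),s['joints'][5]))
    print('n',n,'row',(d/1000).round(4),(rv/n).round(4),'total rot',np.degrees(rv).round(1), 'total shift',rel.round(1))
if __name__=='__main__':
    a=[float(x) for x in sys.argv[1:]]; plan(*a[:4],n=int(a[4]) if len(a)>4 else None)
E
python3 plan.py 447 -1 120 -192.3 16
```

```text
clock 0.15 pos [ 193.4 -593.9  230.5] yaw -162.0 w 85.3 F [-0.1  0.1 -0.4] q6 -0.26
n 16 row [-0.0185  0.0363  0.0069] [ 0.0001 -0.      0.0331] total rot [ 0.1 -0.  30.3] total shift [-424.6  485.1  111.2]
```

drive_tool([
  [[0.55,-0.0185,0.0363,0.0069,0,0,0.033],[0.55,-0.0185,0.0363,0.0069,0,0,0.033],[0.55,-0.0185,0.0363,0.0069,0,0,0.033],[0.55,-0.0185,0.0363,0.0069,0,0,0.033],[0.55,-0.0185,0.0363,0.0069,0,0,0.033],[0.55,-0.0185,0.0363,0.0069,0,0,0.033],[0.55,-0.0185,0.0363,0.0069,0,0,0.033],[0.55,-0.0185,0.0363,0.0069,0,0,0.033],[0.55,-0.0185,0.0363,0.0069,0,0,0.033],[0.55,-0.0185,0.0363,0.0069,0,0,0.033],[0.55,-0.0185,0.0363,0.0069,0,0,0.033],[0.55,-0.0185,0.0363,0.0069,0,0,0.033],[0.55,-0.0185,0.0363,0.0069,0,0,0.033],[0.55,-0.0185,0.0363,0.0069,0,0,0.033],[0.55,-0.0185,0.0363,0.0069,0,0,0.033],[0.55,-0.0185,0.0363,0.0069,0,0,0.033]],
])

```text
clock: 1.75
position: [457.6, 14.4, 115.2]
ee_rot: [0.121, 0.993, 0.002, 0.001]
contact_force: [0.8, -0.5, 0.0]
gripper_width: 46.9
```

```bash
python3 plan.py 447 -1 60 -192.3
```

```text
clock 1.75 pos [457.6  14.4 115.2] yaw 166.1 w 46.9 F [ 0.8 -0.5  0. ] q6 -2.20
n 2 row [ 0.0034 -0.0088  0.0276] [ 0.0017  0.0005 -0.014 ] total rot [ 0.2  0.1 -1.6] total shift [  6.7 -17.7  55.1]
```

```bash
python3 - <<'E'
from plan import *
print(arm.read_state()['joints'].round(2)); im,d=arm.get_image('wrist'); save('w1',im); plan(447,-1,60,-192.3)
E
```

```text
[ 0.39  0.23 -0.55 -0.   -0.79 -2.2 ]
clock 1.80 pos [462.7  18.  114.7] yaw 166.3 w 46.9 F [4.5 3.5 0. ] q6 -2.20
n 2 row [ 0.0055 -0.0112  0.0273] [ 0.0025  0.0026 -0.0126] total rot [ 0.3  0.3 -1.4] total shift [ 11.  -22.5  54.5]
```

View pics/w1.png

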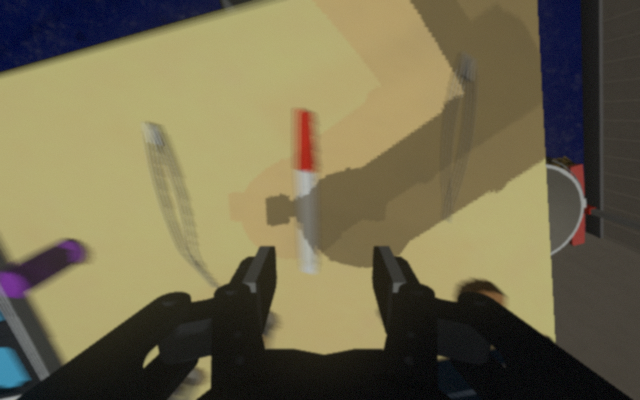

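The wrist view shows the marker at (307,190) lying along the tool's x axis between the fingers, with motion blur. I'll go down and settle.

drive_tool([
  [[0.55,0.005,-0.011,0.027,0,0,-0.012],[0.55,0.005,-0.011,0.027,0,0,-0.012],[0.55,0,0,0,0,0,0]],
])

```text
clock: 2.1
position: [450.7, 2.1, 58.8]
ee_rot: [0.105, 0.995, 0.003, 0.004]
contact_force: [-0.4, -0.4, -0.7]
gripper_width: 46.3
```

```bash
python3 - <<'E'
from plan import *
im,d=arm.get_image('wrist'); save('w2',im); plan(447,-1,5.5,-192.3)
s=arm.read_state(); Tw=np.eye(4); Tw[:3,:3]=R.from_quat(s['ee_rot']).as_matrix(); Tw[:3,3]=s['position']; T=Tw@np.array(cam('wrist')[3]['T_tool_cam']); np.save('T2.npy',T)
hsv=cv2.cvtColor(im,cv2.COLOR_RGB2HSV); H,S,V=[hsv[...,i].astype(int) for i in range(3)]
m=((S<60)&(V>110))|(((H<8)|(H>172))&(S>120)); m[:, :250]=0; m[:,390:]=0
ys,xs=np.where(m); P=np.array([ray('wrist',x,y,8,T) for x,y in zip(xs,ys)])[:,:2]
C=P-P.mean(0); w,V_=np.linalg.eigh(C.T@C); d=V_[:,1]; t=C@d; s_=C@V_[:,0]
print(len(P),P.mean(0),np.degrees(np.arctan2(d[1],d[0])),np.ptp(t),np.ptp(s_), P.mean(0)+d*(t.max()+t.min())/2)
E
```

```text
clock 2.15 pos [452.7   2.8  60.5] yaw 168.0 w 47.2 F [0.6 1.1 0.4] q6 -2.15
n 2 row [ 0.0026 -0.0026  0.0275] [0.0038 0.0055 0.003 ] total rot [0.4 0.6 0.3] total shift [ 5.4 -5.3 55. ]
3780 [444.06320577   1.23700988] 167.14493546336809 215.1910602032811 85.24784376486787 [488.78744835  -8.96929983]
```

View pics/w2.png

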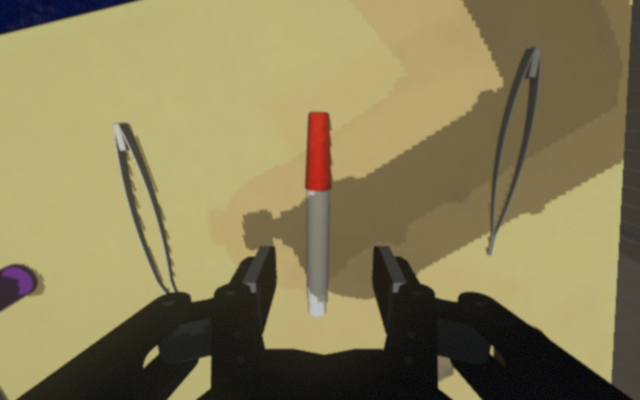

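The marker runs from (318,112) to (317,316), centred between the fingers. The straight tweezers are at the right, from (534,52) to (490,252).

```bash
python3 - <<'E'
from h import *
T=np.load('T2.npy')
for u,v,z in [(318,112,8),(317,316,8),(534,48,5),(490,254,5)]: print(ray('wrist',u,v,z,T).round(1))
E
```

```text
[383.3  14.8   8. ]
[520.5 -15.5   8. ]
[374.5 143.    5. ]
[499.2 110.7   5. ]
```

```bash
python3 plan.py 449.5 -1 6 -192.6 3
```

```text
clock 2.15 pos [452.7   2.8  60.5] yaw 168.0 w 47.2 F [0.6 1.1 0.4] q6 -2.15
n 3 row [ 0.0009 -0.0015  0.0182] [0.0025 0.0036 0.0037] total rot [0.4 0.6 0.6] total shift [ 3.  -4.8 54.5]
```

drive_tool([
  [[0.55,0.001,-0.0015,0.02,0.002,0.003,0.003],[0.55,0.001,-0.0015,0.02,0.002,0.003,0.003],[0.55,0.001,-0.001,0.007,0,0,0],[0.55,0,0,0.002,0,0,0]],
])

```text
clock: 2.55
position: [455.8, 1.5, 15.8]
ee_rot: [0.107, 0.994, 0.004, 0.009]
contact_force: [0.2, -0.1, 0.2]
gripper_width: 46.8
```

```bash
python3 plan.py 449.5 -1 6 -192.6 1
```

```text
clock 2.55 pos [455.8   1.5  15.8] yaw 167.7 w 46.8 F [ 0.2 -0.1  0.2] q6 -2.15
n 1 row [ 0.0058 -0.0039  0.0097] [0.0093 0.0166 0.006 ] total rot [0.5 0.9 0.3] total shift [ 5.8 -3.9  9.7]
```

drive_tool([
  [[0.55,0.005,-0.003,0.008,0.009,0.016,0.005],[0.55,0,0,0,0,0,0]],
])

```text
clock: 2.75
position: [451.6, 0.1, 9.0]
ee_rot: [0.109, 0.994, 0.001, 0.001]
contact_force: [0.2, 0.5, 0.5]
gripper_width: 47.1
```

```bash
python3 plan.py 449.5 -1 6 -192.6 1
```

```text
clock 2.75 pos [4.516e+02 1.000e-01 9.000e+00] yaw 167.4 w 47.1 F [0.2 0.5 0.5] q6 -2.15
n 1 row [ 0.0019 -0.0015  0.003 ] [0.0014 0.0026 0.0008] total rot [0.1 0.1 0. ] total shift [ 1.9 -1.5  3. ]
```

drive_tool([
  [[0.55,0.002,-0.001,0.004,0,0.002,0],[0.1,0,0,0,0,0,0],[0,0,0,0,0,0,0],[0,0,0,0,0,0,0],[0,0,0,0,0,0,0],[0,0,0,0,0,0,0]],
])

```text
clock: 3.35
position: [450.8, 0.0, 6.5]
ee_rot: [0.109, 0.994, 0.002, 0.002]
contact_force: [-1.1, -0.0, 0.0]
gripper_width: 12.6
```

```bash
python3 plan.py 449.5 -1 60 -192.6 2;python3 plan.py 428.5 -362.5 60 -91.7 15
```

```text
clock 3.35 pos [450.8   0.    6.5] yaw 167.5 w 12.6 F [-1.1 -0.   0. ] q6 -2.15
n 2 row [ 0.0004 -0.0006 -0.0268] [0.0017 0.002  0.0007] total rot [0.2 0.2 0.1] total shift [  0.8  -1.1 -53.5]
clock 3.35 pos [450.8   0.    6.5] yaw 167.5 w 12.6 F [-1.1 -0.   0. ] q6 -2.15
n 15 row [ 0.017  -0.0218 -0.0036] [-1.000e-04  4.000e-04 -1.173e-01] total rot [-1.000e-01  3.000e-01 -1.008e+02] total shift [ -57.1 -358.5  -54.5]
```

drive_tool([
  [[0,0,0,0,0,0,0],[0,0,0,-0.02,0,0,0],[0,0,0,-0.03,0,0,0],[0,0,0,0,0,0,0]],
])

```text
clock: 3.75
position: [450.0, -0.4, 57.0]
ee_rot: [0.109, 0.994, 0.001, 0.001]
contact_force: [1.0, 0.8, 0.3]
gripper_width: 12.9
```

```bash
python3 - <<'E'
from plan import *
im,d=arm.get_image('wrist'); save('w3',im); plan(428.5,-362.5,80,-91.7,15)
E
```

```text
clock 3.80 pos [448.5  -0.7  55.5] yaw 167.4 w 12.5 F [ 0.6 -0.  -0.3] q6 -2.15
n 15 row [ 0.0169 -0.0218 -0.0016] [ 1.000e-04 -1.000e-04 -1.174e-01] total rot [ 1.000e-01 -1.000e-01 -1.009e+02] total shift [ -59.1 -357.5  -24.7]
```

View pics/w3.png

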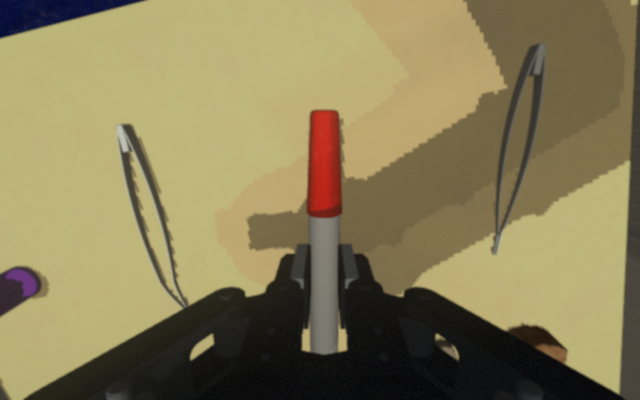

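The marker is held, from (324,112) to (324,352). I'll travel high to stay over the purple vial.

```bash
python3 - <<'E'
from plan import *
s=arm.read_state(); Tw=np.eye(4); Tw[:3,:3]=R.from_quat(s['ee_rot']).as_matrix(); Tw[:3,3]=s['position']; T=Tw@np.array(cam('wrist')[3]['T_tool_cam'])
a,b=[ray('wrist',324,v,s['position'][2]+2,T) for v in (111,352)]
print(a,b,np.linalg.inv(Tw)@np.append((a+b)/2,1))
E
python3 plan.py 450 -1 120 -192.3 2; python3 plan.py 428.5 -362.5 120 -91.7 15
```

```text
[379.48351779  15.24766472  57.48224055] [499.93337894 -11.42273422  57.48224055] [ 9.19234356  0.62569022 -1.98348023  1.        ]
clock 3.80 pos [448.5  -0.7  55.5] yaw 167.4 w 12.5 F [ 0.6 -0.  -0.3] q6 -2.15
n 2 row [-0.0007  0.     -0.0323] [ 0.0001 -0.0009 -0.0023] total rot [ 0.  -0.1 -0.3] total shift [ -1.4   0.  -64.5]
clock 3.80 pos [448.5  -0.7  55.5] yaw 167.4 w 12.5 F [ 0.6 -0.  -0.3] q6 -2.15
n 15 row [ 0.0169 -0.0218 -0.0043] [ 1.000e-04 -1.000e-04 -1.174e-01] total rot [ 1.000e-01 -1.000e-01 -1.009e+02] total shift [ -59.  -357.5  -64.7]
```

drive_tool([
  [[0,0,0,-0.035,0,0,0],[0,0,0,-0.035,0,0,0],[0,0.0169,-0.0218,0,0,0,-0.117],[0,0.0169,-0.0218,0,0,0,-0.117],[0,0.0169,-0.0218,0,0,0,-0.117],[0,0.0169,-0.0218,0,0,0,-0.117],[0,0.0169,-0.0218,0,0,0,-0.117],[0,0.0169,-0.0218,0,0,0,-0.117],[0,0.0169,-0.0218,0,0,0,-0.117],[0,0.0169,-0.0218,0,0,0,-0.117],[0,0.0169,-0.0218,0,0,0,-0.117],[0,0.0169,-0.0218,0,0,0,-0.117],[0,0.0169,-0.0218,0,0,0,-0.117],[0,0.0169,-0.0218,0,0,0,-0.117],[0,0.0169,-0.0218,0,0,0,-0.117],[0,0.0169,-0.0218,0,0,0,-0.117],[0,0.0169,-0.0218,0,0,0,-0.117],[0,0,0,0,0,0,0]],
])

```text
clock: 5.6
position: [426.4, -371.2, 107.8]
ee_rot: [0.72, -0.694, -0.014, 0.008]
contact_force: [-0.0, 0.2, -1.0]
gripper_width: 12.9
```

```bash
python3 plan.py 428.5 -359 70 -91.7 3
```

```text
clock 5.60 pos [ 426.4 -371.2  107.8] yaw -87.9 w 12.9 F [-0.   0.2 -1. ] q6 0.46
n 3 row [-0.004  -0.001   0.0126] [0.0107 0.0029 0.0222] total rot [1.8 0.5 3.8] total shift [-11.7  -3.7  37.8]
```

drive_tool([
  [[0,-0.004,-0.001,0.012,0.011,0.003,0.022],[0,-0.004,-0.001,0.012,0.011,0.003,0.022],[0,-0.004,-0.001,0.012,0.011,0.003,0.022],[0,0,0,0,0,0,0]],
])

```text
clock: 6.0
position: [425.1, -356.8, 65.3]
ee_rot: [-0.694, 0.72, 0.004, -0.001]
contact_force: [0.2, 0.1, 0.8]
gripper_width: 12.4
```

```bash
python3 - <<'E'
from plan import *
im,d=arm.get_image('wrist'); save('w4',im); plan(428.5,-359,35,-91.7,2)
s=arm.read_state(); Tw=np.eye(4); Tw[:3,:3]=R.from_quat(s['ee_rot']).as_matrix(); Tw[:3,3]=s['position']; T=Tw@np.array(cam('wrist')[3]['T_tool_cam']);np.save('T4.npy',T)
E
```

```text
clock 6.05 pos [ 425.8 -357.4   66.2] yaw -92.1 w 12.7 F [ 0.   0.9 -0.3] q6 0.37
n 2 row [ 0.0008 -0.0014  0.0156] [ 0.0025  0.0018 -0.0037] total rot [ 0.3  0.2 -0.4] total shift [ 1.6 -2.9 31.2]
```

View pics/w4.png

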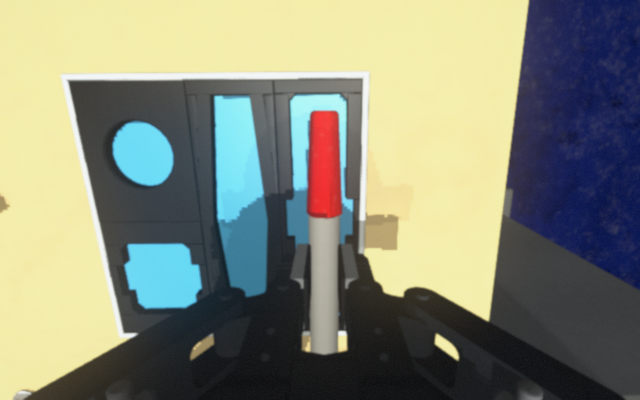

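```bash
python3 - <<'E'
from h import *
T=np.load('T4.npy')
for u,v,z in [(67,76,19),(367,73,19),(289,95,19),(350,95,19),(214,96,19),(252,96,19),(143,153,15)]: print((u,v),ray('wrist',u,v,z,T).round(1), )
for u,v in [(363.8,185.5),(438,187),(441.5,261),(364.3,260)]: print(ray('top',u,v,19).round(1))
E
```

```text
(67, 76) [ 565.7 -452.2   19. ]
(367, 73) [ 398.5 -447.9   19. ]
(289, 95) [ 442.8 -437.8   19. ]
(350, 95) [ 408.1 -436.6   19. ]
(214, 96) [ 485.4 -438.8   19. ]
(252, 96) [ 463.8 -438.    19. ]
(143, 153) [ 534.  -407.9   15. ]
[ 570.  -278.9   19. ]
[ 565.4 -448.7   19. ]
[ 398.2 -447.2   19. ]
[ 401.6 -275.6   19. ]
```

drive_tool([
  [[0,0.001,-0.0015,0.016,0.002,0.002,-0.003],[0,0.001,-0.0015,0.016,0.002,0.002,-0.003],[0,0,0,0,0,0,0]],
])

```text
clock: 6.35
position: [429.4, -359.9, 34.9]
ee_rot: [-0.697, 0.718, -0.001, -0.0]
contact_force: [-0.3, 0.6, -0.8]
gripper_width: 12.9
```

```bash
python3 plan.py 428 -359 20 -91.7 2
```

```text
clock 6.35 pos [ 429.4 -359.9   34.9] yaw -91.7 w 12.9 F [-0.3  0.6 -0.8] q6 0.38
n 2 row [-0.0004  0.0007  0.0075] [-0.0004 -0.001  -0.    ] total rot [-0.  -0.1 -0. ] total shift [-0.9  1.5 14.9]
```

drive_tool([
  [[0,0,0.0007,0.0075,0,0,0],[0,0,0.0007,0.0065,0,0,0],[0,0,0,0,0,0,0]],
])

```text
clock: 6.65
position: [428.8, -360.5, 21.9]
ee_rot: [-0.697, 0.717, -0.002, -0.0]
contact_force: [-0.0, 0.2, -0.6]
gripper_width: 12.3
```

```bash
python3 plan.py 428 -359 19.5 -91.7 1
```

```text
clock 6.65 pos [ 428.8 -360.5   21.9] yaw -91.7 w 12.3 F [-0.   0.2 -0.6] q6 0.38
n 1 row [-0.0015  0.0009  0.0024] [-0.003  -0.0032  0.0002] total rot [-0.2 -0.2  0. ] total shift [-1.5  0.9  2.4]
```

Next I'll lower the last 2 mm, open and lift.

drive_tool([
  [[0,-0.001,0.001,0.003,0,0,0],[0,0,0,0,0,0,0],[0.25,0,0,0,0,0,0],[0.35,0,0,0,0,0,0],[0.4,0,0,0,0,0,0],[0.4,0,0,-0.02,0,0,0],[0.5,0,0,-0.04,0,0,0],[0.5,0,0,-0.04,0,0,0],[0.5,0,0,0,0,0,0]],
])

```text
clock: 7.55
position: [427.7, -359.4, 122.6]
ee_rot: [-0.697, 0.717, -0.002, -0.001]
contact_force: [0.3, -0.3, -0.3]
gripper_width: 42.6
```

```bash
python3 - <<'E'
from plan import *
im,d=arm.get_image('wrist'); save('w5',im); plan(436,125,120,-194.2,15)
E
```

```text
clock 7.60 pos [ 426.1 -358.4  119.9] yaw -91.7 w 42.7 F [-0.   0.  -0.7] q6 0.38
n 15 row [-0.0245  0.0276  0.    ] [ 0.     -0.0002  0.1192] total rot [ 0.000e+00 -1.000e-01  1.025e+02] total shift [-483.4    4.6   -0.5]
```

View pics/w5.png

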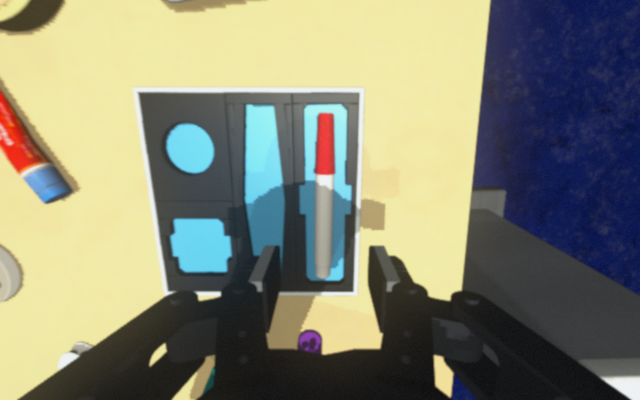

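The marker lies in its slot, from (325,115) to (323,277). I'll go to the tweezers next, straight first and then turning.

drive_tool([
  [[0.5,-0.04,-0.0007,0,0,0,0],[0.5,-0.04,-0.0007,0,0,0,0],[0.5,-0.04,-0.0007,0,0,0,0],[0.5,-0.04,-0.0007,0,0,0,0],[0.5,-0.04,-0.0007,0,0,0,0],[0.5,-0.04,-0.0007,0,0,0,0],[0.5,-0.04,-0.0007,0,0,0,0],[0.5,-0.04,-0.0007,0,0,0,0],[0.5,-0.04,-0.0007,0,0,0,0],[0.5,-0.04,-0.0007,0,0,0,0],[0.5,-0.035,-0.0007,0,0,0,0],[0.5,-0.02,0,0,0,0,0],[0.5,0,0,0,0,0,0]],
])

```text
clock: 8.9
position: [442.1, 111.8, 108.0]
ee_rot: [-0.694, 0.72, 0.006, -0.008]
contact_force: [0.3, 0.4, -0.3]
gripper_width: 42.5
```

```bash
python3 plan.py 436 125 110 -194.2 14
```

```text
clock 8.90 pos [442.1 111.8 108. ] yaw -92.1 w 42.5 F [ 0.3  0.4 -0.3] q6 -0.63
n 14 row [-0.0003  0.0011 -0.0001] [ 0.0008 -0.0014  0.1273] total rot [  0.6  -1.1 102.1] total shift [-12.9   6.6  -1.9]
```

drive_tool([
  [[0.45,0,0.001,0,0.001,-0.001,0.13],[0.45,0,0.001,0,0.001,-0.001,0.13],[0.45,0,0.001,0,0.001,-0.001,0.13],[0.45,0,0.001,0,0.001,-0.001,0.13],[0.45,0,0.001,0,0.001,-0.001,0.13],[0.45,0,0.001,0,0.001,-0.001,0.13],[0.45,0,0.001,0,0.001,-0.001,0.13],[0.45,0,0.001,0,0.001,-0.001,0.13],[0.45,0,0.001,0,0.001,-0.001,0.13],[0.45,0,0.001,0,0.001,-0.001,0.13],[0.45,0,0.001,0,0.001,-0.001,0.13],[0.45,0,0.001,0,0.001,-0.001,0.13],[0.45,0,0.001,0,0.001,-0.001,0.13],[0.45,0,0,0,0,0,0.05],[0.45,0,0,0,0,0,0]],
])

```text
clock: 10.4
position: [422.0, 103.9, 95.2]
ee_rot: [0.146, 0.989, -0.012, -0.015]
contact_force: [-0.8, -0.7, -0.4]
gripper_width: 38.4
```

```bash
python3 plan.py 436 125 60 -194.2 3
```

```text
clock 10.40 pos [422.  103.9  95.2] yaw 163.1 w 38.4 F [-0.8 -0.7 -0.4] q6 -2.48
n 3 row [-0.0028  0.0083  0.0115] [-0.0095 -0.0088 -0.0154] total rot [-1.6 -1.5 -2.6] total shift [-8.2 25.2 34.3]
```

drive_tool([
  [[0.45,-0.003,0.008,0.0115,-0.0095,-0.009,-0.015],[0.45,-0.003,0.008,0.0115,-0.0095,-0.009,-0.015],[0.45,-0.003,0.008,0.0115,-0.0095,-0.009,-0.015],[0.45,0,0,0,0,0,0]],
])

```text
clock: 10.8
position: [435.4, 121.3, 57.8]
ee_rot: [0.123, 0.992, -0.001, -0.001]
contact_force: [0.6, -0.5, 0.4]
gripper_width: 38.5
```

```bash
cat > shot.py <<'E'
from plan import *
def shot(n):
    s=arm.read_state(); im,d=arm.get_image('wrist'); save(n,im)
    Tw=np.eye(4); Tw[:3,:3]=R.from_quat(s['ee_rot']).as_matrix(); Tw[:3,3]=s['position']; T=Tw@np.array(cam('wrist')[3]['T_tool_cam']); np.save('T.npy',T); np.save('Tw.npy',Tw); return im,T
E
python3 -c "
from shot import *
shot('w6'); plan(436,125,5,-194.2,3)"
```

```text
clock 10.85 pos [435.5 121.2  58.4] yaw 165.9 w 38.7 F [-0.4 -0.2 -0.2] q6 -2.45
n 3 row [0.0002 0.0013 0.0178] [-0.0003 -0.0002  0.0005] total rot [-0.1 -0.   0.1] total shift [ 0.4  3.8 53.4]
```

View pics/w6.png

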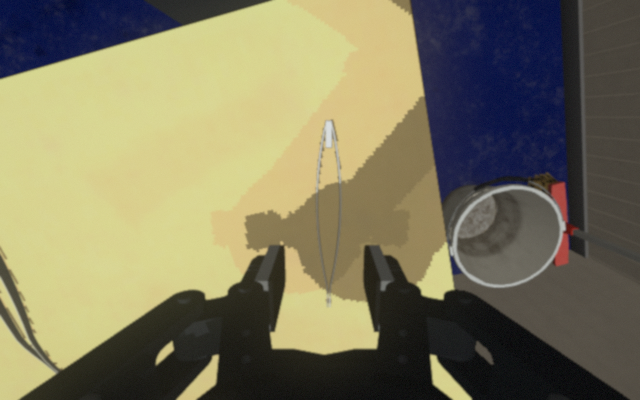

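```bash
python3 - <<'E'
from shot import *
T=np.load('T.npy'); a=ray('wrist',329,119,5,T); b=ray('wrist',329,305,5,T); print(a,b,(a+b)/2,np.degrees(np.arctan2(*(a-b)[[1,0]])))
c=(a+b)/2; plan(c[0],c[1],3.5,-194.2,3)
E
```

```text
[371.26654141 141.01137945   5.        ] [494.63358646 110.77621835   5.        ] [432.95006394 125.8937989    5.        ] 166.22921506742128
clock 10.85 pos [435.5 121.2  58.4] yaw 165.9 w 38.7 F [-0.4 -0.2 -0.2] q6 -2.45
n 3 row [0.0012 0.0013 0.0183] [-0.0003 -0.0002  0.0005] total rot [-0.1 -0.   0.1] total shift [ 3.6  4.  54.9]
```

drive_tool([
  [[0.45,0.001,0.0013,0.018,0,0,0],[0.45,0.001,0.0013,0.018,0,0,0],[0.45,0.001,0.001,0.01,0,0,0],[0.45,0,0,0,0,0,0]],
])

```text
clock: 11.25
position: [434.1, 124.5, 13.0]
ee_rot: [0.123, 0.992, 0.0, 0.001]
contact_force: [-0.2, -0.3, -0.8]
gripper_width: 38.8
```

```bash
python3 plan.py 433.5 125.5 3.5 -193.9 1
```

```text
clock 11.25 pos [434.1 124.5  13. ] yaw 165.9 w 38.8 F [-0.2 -0.3 -0.8] q6 -2.46
n 1 row [0.0009 0.0008 0.0095] [ 0.0007  0.0011 -0.0039] total rot [ 0.   0.1 -0.2] total shift [0.9 0.8 9.5]
```

drive_tool([
  [[0.45,0.001,0.001,0.009,0,0.001,-0.004],[0.45,0,0,0,0,0,0],[0.2,0,0,0,0,0,0]],
])

```text
clock: 11.55
position: [434.2, 126.0, 4.7]
ee_rot: [0.121, 0.993, 0.001, 0.001]
contact_force: [0.5, 0.3, 0.0]
gripper_width: 25.1
```

```bash
python3 plan.py 433.5 125.5 3.5 -193.9 1
```

```text
clock 11.55 pos [434.2 126.    4.7] yaw 166.1 w 25.1 F [0.5 0.3 0. ] q6 -2.46
n 1 row [ 0.0006 -0.0007  0.0012] [0.0023 0.0017 0.0007] total rot [0.1 0.1 0. ] total shift [ 0.6 -0.7  1.2]
```

drive_tool([
  [[0.2,0,-0.0005,0.001,0.002,0.002,0],[0,0,0,0,0,0,0],[0,0,0,0,0,0,0],[0,0,0,0,0,0,0],[0,0,0,0,0,0,0]],
])

```text
clock: 12.05
position: [434.8, 125.9, 4.9]
ee_rot: [0.121, 0.993, 0.001, 0.001]
contact_force: [-0.3, -0.4, -0.1]
gripper_width: 12.3
```

drive_tool([
  [[0,0,0,-0.02,0,0,0],[0,0,0,-0.035,0,0,0],[0,0,0,0,0,0,0]],
])

```text
clock: 12.35
position: [434.3, 125.5, 60.7]
ee_rot: [0.12, 0.993, -0.0, -0.0]
contact_force: [-0.1, 1.0, -0.9]
gripper_width: 12.1
```

```bash
python3 -c "
from shot import *
shot('w7'); plan(478,-363,120,-91.7,15)"
```

```text
clock 12.40 pos [432.8 124.6  58.8] yaw 166.1 w 12.3 F [-0.2  0.  -0.4] q6 -2.45
n 15 row [ 0.0179 -0.0329 -0.004 ] [ 1.000e-04 -4.000e-04 -1.189e-01] total rot [ 1.000e-01 -3.000e-01 -1.022e+02] total shift [-160.7 -462.7  -60.4]
```

View pics/w7.png

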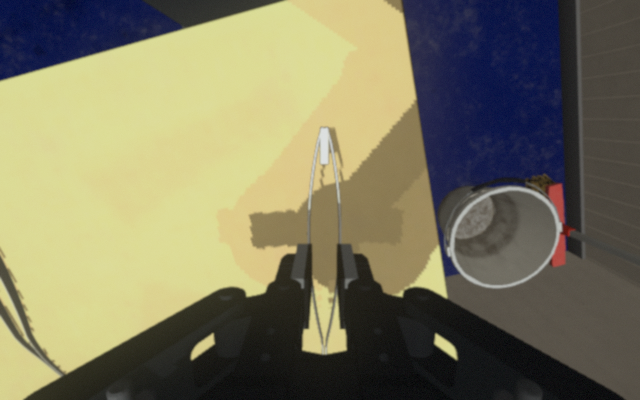

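The tweezers are held, with the blunt end at (325,126) and the tips at (324,352).

```bash
python3 - <<'E'
from shot import *
T=np.load('T.npy'); Tw=np.load('Tw.npy')
for v in (126,353): print(np.linalg.inv(Tw)@np.append(ray('wrist',325,v,Tw[2,3]+0.5,T),1))
E
```

```text
[64.61433694  0.99269613 -0.46321956  1.        ]
[-54.47917638   1.26108753  -0.53176256   1.        ]
```

drive_tool([
  [[0,0,0,-0.035,0,0,0],[0,0,0,-0.035,0,0,0],[0,-0.0124,-0.0356,0,0,0,0],[0,-0.0124,-0.0356,0,0,0,0],[0,-0.0124,-0.0356,0,0,0,0],[0,-0.0124,-0.0356,0,0,0,0],[0,-0.0124,-0.0356,0,0,0,0],[0,-0.0124,-0.0356,0,0,0,0],[0,-0.0124,-0.0356,0,0,0,0],[0,-0.0124,-0.0356,0,0,0,0],[0,-0.0124,-0.0356,0,0,0,0],[0,-0.0124,-0.0356,0,0,0,0],[0,-0.0124,-0.0356,0,0,0,0],[0,-0.0124,-0.0356,0,0,0,0],[0,-0.006,-0.02,0,0,0,0],[0,0,0,0,0,0,0]],
])

```text
clock: 14.0
position: [470.9, -363.9, 115.4]
ee_rot: [0.12, 0.993, -0.001, -0.014]
contact_force: [-0.5, 0.8, -0.2]
gripper_width: 11.7
```

```bash
python3 plan.py 478 -364 110 -91.7 14
```

```text
clock 14.00 pos [ 470.9 -363.9  115.4] yaw 166.2 w 11.7 F [-0.5  0.8 -0.2] q6 -1.44
n 14 row [-0.0005 -0.0003  0.0004] [ 0.0015 -0.0018 -0.1273] total rot [   1.2   -1.4 -102.1] total shift [-7.1  1.6  5.2]
```

drive_tool([
  [[0,0,0,0,0.001,-0.002,-0.13],[0,0,0,0,0.001,-0.002,-0.13],[0,0,0,0,0.001,-0.002,-0.13],[0,0,0,0,0.001,-0.002,-0.13],[0,0,0,0,0.001,-0.002,-0.13],[0,0,0,0,0.001,-0.002,-0.13],[0,0,0,0,0.001,-0.002,-0.13],[0,0,0,0,0.001,-0.002,-0.13],[0,0,0,0,0.001,-0.002,-0.13],[0,0,0,0,0.001,-0.002,-0.13],[0,0,0,0,0.001,-0.002,-0.13],[0,0,0,0,0.001,-0.002,-0.13],[0,0,0,0,0.001,-0.002,-0.13],[0,0,0,0,0,0,-0.05],[0,0,0,0,0,0,0]],
])

```text
clock: 15.5
position: [461.1, -345.9, 97.4]
ee_rot: [0.709, -0.705, -0.02, 0.002]
contact_force: [-0.2, -0.3, -0.1]
gripper_width: 12.2
```

```bash
python3 plan.py 478 -364 60 -91.7 3
```

```text
clock 15.50 pos [ 461.1 -345.9   97.4] yaw -89.7 w 12.2 F [-0.2 -0.3 -0.1] q6 0.39
n 3 row [ 0.0062 -0.0059  0.0123] [0.0106 0.0086 0.012 ] total rot [1.8 1.5 2.1] total shift [ 19.1 -17.9  36.4]
```

drive_tool([
  [[0,0.0062,-0.0059,0.0123,0.0106,0.0086,0.012],[0,0.0062,-0.0059,0.0123,0.0106,0.0086,0.012],[0,0.0062,-0.0059,0.0123,0.0106,0.0086,0.012],[0,0,0,0,0,0,0]],
])

```text
clock: 15.9
position: [477.3, -361.0, 57.0]
ee_rot: [-0.695, 0.719, 0.001, -0.0]
contact_force: [-0.1, 0.7, 0.2]
gripper_width: 12.6
```

```bash
python3 -c "
from shot import *
shot('w8'); plan(478,-364,30,-91.7,2)"
```

```text
clock 15.95 pos [ 477.6 -361.1   57.8] yaw -91.9 w 12.5 F [ 0.1  0.1 -0.3] q6 0.34
n 2 row [ 0.0015 -0.0002  0.0139] [ 0.0006  0.0005 -0.002 ] total rot [ 0.1  0.1 -0.2] total shift [ 3.  -0.5 27.8]
```

View pics/w8.png

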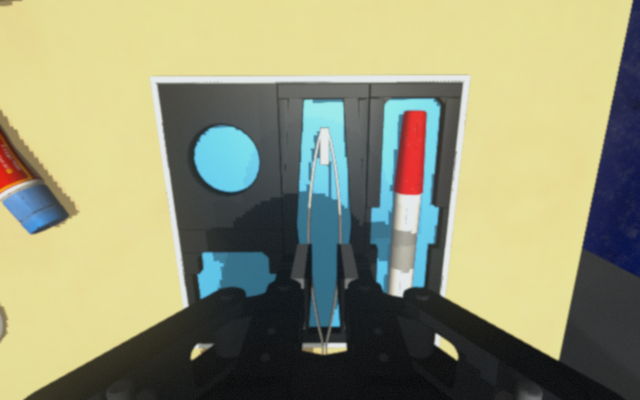

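drive_tool([
  [[0,0.0015,0,0.014,0,0,-0.002],[0,0.0015,0,0.014,0,0,-0.002],[0,0,0,0.005,0,0,0],[0,0,0,0,0,0,0]],
])

```text
clock: 16.35
position: [477.4, -363.3, 23.0]
ee_rot: [-0.697, 0.717, 0.001, 0.0]
contact_force: [-0.1, -0.8, -0.2]
gripper_width: 12.3
```

```bash
python3 plan.py 478 -364 19.5 -91.7 1
```

```text
clock 16.35 pos [ 477.4 -363.3   23. ] yaw -91.7 w 12.3 F [-0.1 -0.8 -0.2] q6 0.35
n 1 row [ 0.0007 -0.0006  0.0035] [0.0009 0.0013 0.0003] total rot [0.1 0.1 0. ] total shift [ 0.7 -0.6  3.5]
```

drive_tool([
  [[0,0.0007,-0.0006,0.0035,0,0,0],[0,0,0,0,0,0,0]],
])

```text
clock: 16.55
position: [478.0, -364.1, 19.2]
ee_rot: [-0.697, 0.717, 0.001, 0.0]
contact_force: [-0.7, 0.5, 0.5]
gripper_width: 12.0
```

drive_tool([
  [[0.25,0,0,0,0,0,0],[0.35,0,0,0,0,0,0],[0.35,0,0,0,0,0,0],[0.35,0,0,-0.02,0,0,0],[0.35,0,0,-0.04,0,0,0],[0.5,0,0,-0.04,0,0,0],[0.55,0,0,0,0,0,0]],
])

```text
clock: 17.25
position: [478.4, -364.7, 123.3]
ee_rot: [-0.697, 0.717, 0.001, -0.0]
contact_force: [0.7, -0.7, -0.3]
gripper_width: 47.1
```

```bash
python3 -c "
from shot import *
shot('w9'); plan(670,-202,120,-91.7,8)
im=cv2.imread('pics/top0.png'); c=im[130:160,315:345]; cv2.imwrite('pics/c4.png',cv2.resize(c,None,fx=16,fy=16,interpolation=cv2.INTER_NEAREST))"
```

```text
clock 17.30 pos [ 476.8 -363.6  120.6] yaw -91.7 w 47.1 F [-0.3  0.2 -0.9] q6 0.35
n 8 row [-0.0209 -0.0235  0.    ] [ 0.0006  0.0004 -0.    ] total rot [ 0.3  0.2 -0. ] total shift [-1.674e+02 -1.882e+02  1.000e-01]
```

View pics/w9.png

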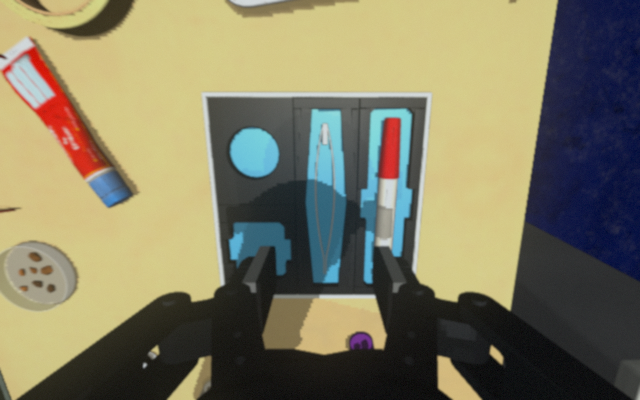

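View pics/c4.png

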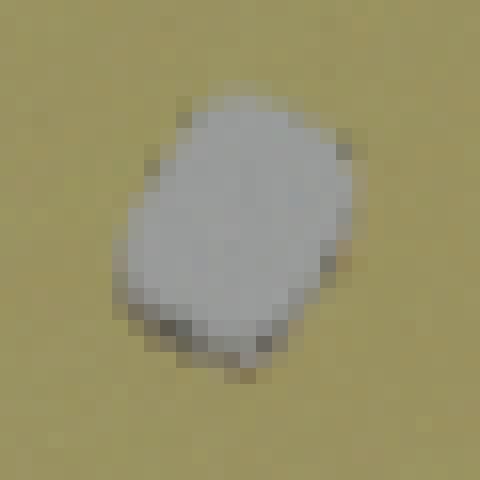

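The tweezers lie in the tapering slot, from (325,125) to (322,280). The loupe's long side runs at a yaw of about -27° in the world frame. Before choosing a wrist side, I'll check the clearance to the cabinet.

```bash
python3 - <<'E'
from plan import *
d=np.load('top0.npy'); f,cx,cy,p=cam('top'); T=np.array(p['world_from_camera'])
vv,uu=np.mgrid[0:120,255:415]; D=d[0:120,255:415]; P=np.stack([(uu-cx)/f*D,(vv-cy)/f*D,D],-1)@T[:3,:3].T+T[:3,3]
m=(P[...,2]>40)&(D>0)
for y0 in range(-400,-20,40):
    q=m&(P[...,1]>y0)&(P[...,1]<y0+40); print(y0,P[q][:,0].min().round() if q.any() else None,P[q][:,2].max().round() if q.any() else None)
im=cv2.imread('pics/top0.png')[:,:,::-1]; hsv=cv2.cvtColor(im,cv2.COLOR_RGB2HSV)
mm=((hsv[...,1]<60)&(hsv[...,2]>110)); ys,xs=np.where(mm[132:157,320:342]); pts=np.array([ray('top',x+320,y+132,15)[:2] for x,y in zip(xs,ys)],np.float32); print(cv2.minAreaRect(pts), cv2.fitEllipse(cv2.convexHull(pts)))
plan(670,-201,110,-27,10)
E
```

```text
-400 None None
-360 785.0 219.0
-320 773.0 219.0
-280 773.0 218.0
-240 785.0 218.0
-200 807.0 219.0
-160 752.0 218.0
-120 754.0 218.0
-80 713.0 218.0
-40 713.0 69.0
((670.4817504882812, -201.46153259277344), (29.35879898071289, 39.43766784667969), 56.685298919677734) ((669.9977416992188, -201.25184631347656), (31.225414276123047, 41.513607025146484), 65.81015014648438)
clock 17.30 pos [ 476.8 -363.6  120.6] yaw -91.7 w 47.1 F [-0.3  0.2 -0.9] q6 0.35
n 10 row [-0.0058 -0.026   0.001 ] [ 0.0003  0.0006 -0.113 ] total rot [  0.2   0.3 -64.7] total shift [-168.3 -188.3   10.1]
```

drive_tool([
  [[0.6,-0.0209,-0.0235,0,0,0,0],[0.6,-0.0209,-0.0235,0,0,0,0],[0.6,-0.0209,-0.0235,0,0,0,0],[0.6,-0.0209,-0.0235,0,0,0,0],[0.6,-0.0209,-0.0235,0,0,0,0],[0.6,-0.0209,-0.0235,0,0,0,0],[0.6,-0.0209,-0.0235,0,0,0,0],[0.6,-0.016,-0.018,0,0,0,0],[0.6,0,0,0,0,0,0]],
])

```text
clock: 18.2
position: [664.7, -199.7, 108.8]
ee_rot: [-0.694, 0.72, 0.011, -0.004]
contact_force: [-0.8, -0.4, -0.5]
gripper_width: 51.3
```

drive_tool([
  [[0.6,0,0,0,0,0,0.13],[0.6,0,0,0,0,0,0.13],[0.6,0,0,0,0,0,0.13],[0.6,0,0,0,0,0,0.13],[0.6,0,0,0,0,0,0.13],[0.6,0,0,0,0,0,0.13],[0.6,0,0,0,0,0,0.13],[0.6,0,0,0,0,0,0.13],[0.6,0,0,0,0,0,0.13],[0.6,0,0,0,0,0,0.13],[0.6,0,0,0,0,0,0.13],[0.6,0,0,0,0,0,0.13],[0.6,0,0,0,0,0,0.13],[0.6,0,0,0,0,0,0.13],[0.6,0,0,0,0,0,0.13],[0.6,0,0,0,0,0,0]],
])

```text
clock: 19.8
position: [644.4, -203.6, 87.1]
ee_rot: [0.251, 0.967, 0.002, -0.032]
contact_force: [0.0, 0.2, -1.2]
gripper_width: 51.3
```

```bash
python3 plan.py 670 -201 70 -208 3
```

```text
clock 19.80 pos [ 644.4 -203.6   87.1] yaw 150.9 w 51.3 F [ 0.   0.2 -1.2] q6 -1.99
n 3 row [-0.0073  0.0049  0.0053] [-0.004  -0.0209 -0.0062] total rot [-0.7 -3.6 -1.1] total shift [-22.1  14.9  15.5]
```

drive_tool([
  [[0.6,-0.0073,0.0049,0.002,-0.004,-0.021,-0.006],[0.6,-0.0073,0.0049,0.002,-0.004,-0.021,-0.006],[0.6,-0.0073,0.0049,0.002,-0.004,-0.021,-0.006],[0.6,0,0,0,0,0,0]],
])

```text
clock: 20.2
position: [671.1, -201.5, 77.6]
ee_rot: [0.239, 0.971, -0.0, 0.001]
contact_force: [0.5, -0.8, 0.1]
gripper_width: 51.3
```

```bash
python3 -c "
from shot import *
shot('w10'); plan(670,-201,60,-208,2)"
```

```text
clock 20.25 pos [ 670.8 -201.5   77.8] yaw 152.3 w 51.4 F [0.8 0.1 0.3] q6 -1.99
n 2 row [0.0005 0.     0.0089] [0.0001 0.0011 0.003 ] total rot [0.  0.1 0.3] total shift [ 1.   0.1 17.8]
```

View pics/w10.png

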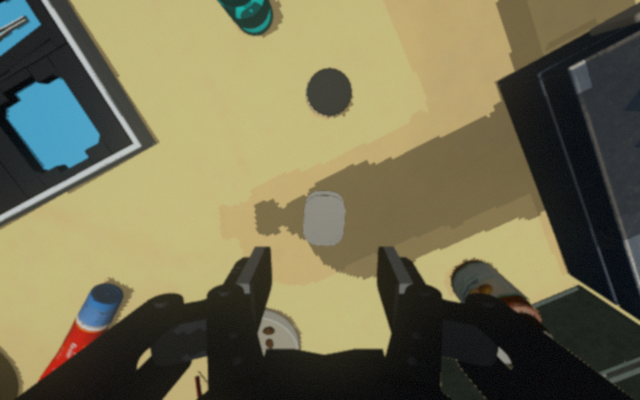

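The loupe is at (324,218) between the open fingers and aligned. The black vial at (329,92) is clear. I'll check the dropper bottle at (490,285) before descending.

```bash
python3 - <<'E'
from shot import *
d=np.load('top0.npy'); f,cx,cy,p=cam('top'); T=np.array(p['world_from_camera'])
vv,uu=np.mgrid[80:120,270:330]; D=d[80:120,270:330]; P=np.stack([(uu-cx)/f*D,(vv-cy)/f*D,D],-1)@T[:3,:3].T+T[:3,3]
m=(P[...,2]>20)&(D>0)&(P[...,1]<-100); q=P[m]; r=np.hypot(q[:,0]-670,q[:,1]+201); i=np.argsort(r)[:4]; print(q[i].round(),r[i].round()); 
print(q[(q[:,0]<775)].min(0),q[(q[:,0]<775)].max(0))
T=np.load('T.npy'); print(ray('wrist',324,219,15,T),ray('wrist',304,193,15,T),ray('wrist',343,193,15,T))
E
```

```text
[[ 753. -133.   21.]
 [ 758. -138.   28.]
 [ 755. -134.   37.]
 [ 755. -134.   47.]] [107. 108. 108. 108.]
[ 752.21796459 -141.05960081   21.19107488] [ 774.92439086 -107.71348623  100.98148209]
[ 670.76211659 -200.48951804   15.        ] [ 648.31041543 -203.87214223   15.        ] [ 660.38666605 -180.7340279    15.        ]
```

drive_tool([
  [[0.6,0,0.0005,0.022,0,0.001,0.002],[0.6,0,0,0.022,0,0,0],[0.6,0,0,0.016,0,0,0],[0.6,0,0,0,0,0,0]],
])

```text
clock: 20.65
position: [672.5, -200.9, 17.7]
ee_rot: [0.239, 0.971, 0.0, 0.002]
contact_force: [-0.7, 0.6, -0.3]
gripper_width: 51.0
```

```bash
python3 plan.py 670.5 -200.8 7 -208 1
```

```text
clock 20.65 pos [ 672.5 -200.9   17.7] yaw 152.4 w 51.0 F [-0.7  0.6 -0.3] q6 -1.99
n 1 row [ 0.0019 -0.0009  0.0107] [0.0015 0.0046 0.0065] total rot [0.1 0.3 0.4] total shift [ 1.9 -0.9 10.7]
```

drive_tool([
  [[0.6,0.002,-0.001,0.0107,0,0.004,0.004],[0.5,0,0,0,0,0,0],[0.4,0,0,0,0,0,0]],
])

```text
clock: 20.95
position: [671.5, -201.1, 8.0]
ee_rot: [0.24, 0.971, 0.001, 0.002]
contact_force: [0.8, -0.1, -0.4]
gripper_width: 34.3
```

```bash
python3 plan.py 670.5 -200.8 7 -208 1
```

```text
clock 20.95 pos [ 671.5 -201.1    8. ] yaw 152.2 w 34.3 F [ 0.8 -0.1 -0.4] q6 -1.99
n 1 row [ 0.001  -0.0002  0.001 ] [0.002  0.003  0.0034] total rot [0.1 0.2 0.2] total shift [ 1.  -0.2  1. ]
```

drive_tool([
  [[0.4,0.001,0,0.001,0.002,0.003,0],[0,0,0,0,0,0,0],[0,0,0,0,0,0,0],[0,0,0,0,0,0,0],[0,0,0,-0.015,0,0,0],[0,0,0,-0.035,0,0,0],[0,0,0,-0.035,0,0,0],[0,0,0,0,0,0,0]],
])

```text
clock: 21.75
position: [671.4, -201.1, 99.5]
ee_rot: [0.24, 0.971, -0.0, 0.001]
contact_force: [0.2, -1.8, 1.0]
gripper_width: 24.7
```

```bash
python3 -c "
from shot import *
shot('w11'); plan(535.5,-324.5,110,-91.7,15)"
```

```text
clock 21.80 pos [ 670.  -200.6   97. ] yaw 152.2 w 24.7 F [-0.5  0.  -0.7] q6 -2.00
n 15 row [ 0.014  -0.0041 -0.0009] [ 1.000e-04 -1.000e-04 -1.351e-01] total rot [ 1.000e-01 -1.000e-01 -1.161e+02] total shift [  61.1 -172.3  -12.9]
```

View pics/w11.png

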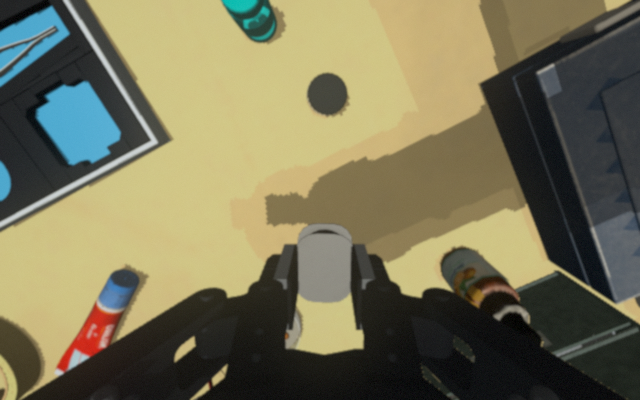

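The loupe is held at (325,265). Next I'll carry it over to the rectangle.

drive_tool([
  [[0,0,0,-0.025,0,0,0],[0,0.0025,-0.0103,0,0,0,0],[0,0.007,-0.02,0,0,0,0],[0,0.009,-0.025,0,0,0,0],[0,0.009,-0.025,0,0,0,0],[0,0.009,-0.025,0,0,0,0],[0,0.009,-0.025,0,0,0,0],[0,0.009,-0.025,0,0,0,0],[0,0.006,-0.017,0,0,0,0],[0,0,0,0,0,0,0]],
])

```text
clock: 22.8
position: [518.3, -331.3, 116.6]
ee_rot: [0.242, 0.97, 0.001, -0.008]
contact_force: [0.1, 0.1, 0.5]
gripper_width: 24.3
```

drive_tool([
  [[0,0,0,0,0,0,-0.13],[0,0,0,0,0,0,-0.13],[0,0,0,0,0,0,-0.13],[0,0,0,0,0,0,-0.13],[0,0,0,0,0,0,-0.13],[0,0,0,0,0,0,-0.13],[0,0,0,0,0,0,-0.13],[0,0,0,0,0,0,-0.13],[0,0,0,0,0,0,-0.13],[0,0,0,0,0,0,-0.13],[0,0,0,0,0,0,-0.13],[0,0,0,0,0,0,-0.13],[0,0,0,0,0,0,-0.13],[0,0,0,0,0,0,-0.13],[0,0,0,0,0,0,-0.13],[0,0,0,0,0,0,0]],
])

```text
clock: 24.4
position: [517.5, -328.0, 109.7]
ee_rot: [-0.699, 0.715, 0.011, -0.005]
contact_force: [0.7, 0.1, -1.3]
gripper_width: 24.6
```

```bash
python3 plan.py 536 -324.5 60 -91.7 3
```

```text
clock 24.40 pos [ 517.5 -328.   109.7] yaw -91.3 w 24.6 F [ 0.7  0.1 -1.3] q6 0.28
n 3 row [-0.0012 -0.0064  0.0165] [0.0077 0.003  0.0021] total rot [1.3 0.5 0.4] total shift [ -3.5 -19.6  49.2]
```

drive_tool([
  [[0,-0.001,-0.0064,0.0165,0.0077,0.003,0.002],[0,-0.001,-0.0064,0.0165,0.0077,0.003,0.002],[0,-0.001,-0.0064,0.0165,0.0077,0.003,0.002],[0,0,0,0,0,0,0]],
])

```text
clock: 24.8
position: [537.4, -324.7, 58.5]
ee_rot: [-0.693, 0.721, -0.001, 0.0]
contact_force: [0.1, -0.1, -0.6]
gripper_width: 24.5
```

```bash
python3 -c "
from shot import *
shot('w12'); plan(536,-324.5,24,-91.7,2)"
```

```text
clock 24.85 pos [ 538.  -325.1   59.8] yaw -92.3 w 24.8 F [ 1.   0.1 -0.6] q6 0.25
n 2 row [-0.0003  0.0011  0.0179] [-0.002  -0.0009 -0.005 ] total rot [-0.2 -0.1 -0.6] total shift [-0.6  2.2 35.8]
```

View pics/w12.png

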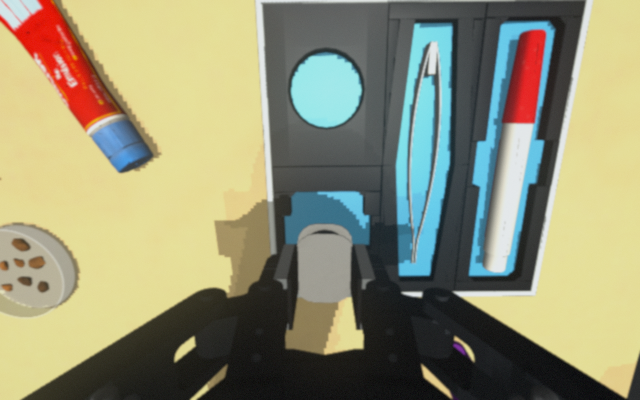

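```bash
python3 - <<'E'
from shot import *
T=np.load('T.npy'); Tw=np.load('Tw.npy'); z=Tw[2,3]+7.5
for v in (226,300,263): print(np.linalg.inv(Tw)@np.append(ray('wrist',325,v,z,T),1))
for u,v,zz in [(287,193,19),(366,193,19),(326,89,15)]: print(ray('wrist',u,v,zz,T))
E
```

```text
[20.52212378  0.17256417 -7.48283303  1.        ]
[-17.72413083   0.25872184  -7.51579367   1.        ]
[ 2.07314248  0.21412435 -7.49873237  1.        ]
[ 558.75961773 -349.94768882   19.        ]
[ 511.85624012 -348.13335399   19.        ]
[ 533.40499574 -407.47645256   15.        ]
```

drive_tool([
  [[0,-0.0005,0.0012,0.018,-0.002,-0.001,-0.005],[0,-0.0005,0.0012,0.018,0,0,-0.005],[0,0,0,0,0,0,0]],
])

```text
clock: 25.15
position: [537.6, -325.0, 26.4]
ee_rot: [-0.696, 0.718, -0.003, 0.001]
contact_force: [-0.5, 0.6, 0.4]
gripper_width: 24.2
```

```bash
python3 plan.py 535.5 -323.5 19.5 -91.7 1
```

```text
clock 25.15 pos [ 537.6 -325.    26.4] yaw -91.9 w 24.2 F [-0.5  0.6  0.4] q6 0.25
n 1 row [-0.0014  0.0022  0.0069] [-0.0067 -0.003  -0.0026] total rot [-0.4 -0.2 -0.2] total shift [-1.4  2.2  6.9]
```

drive_tool([
  [[0,-0.0014,0.0022,0.006,-0.006,-0.003,-0.002],[0,0,0,0,0,0,0]],
])

```text
clock: 25.35
position: [536.5, -324.0, 22.3]
ee_rot: [-0.696, 0.718, -0.001, 0.001]
contact_force: [-0.6, 0.3, -0.6]
gripper_width: 25.1
```

```bash
python3 plan.py 535.5 -323.5 19.5 -91.7 1
```

```text
clock 25.35 pos [ 536.5 -324.    22.3] yaw -91.8 w 25.1 F [-0.6  0.3 -0.6] q6 0.25
n 1 row [-0.0005  0.001   0.0028] [-0.003  -0.0011 -0.0013] total rot [-0.2 -0.1 -0.1] total shift [-0.5  1.   2.8]
```

drive_tool([
  [[0,-0.0005,0.001,0.003,-0.003,-0.001,0],[0,0,0,0,0,0,0],[0.4,0,0,0,0,0,0],[0.5,0,0,0,0,0,0],[0.5,0,0,0,0,0,0],[0.5,0,0,-0.02,0,0,0],[0.5,0,0,-0.04,0,0,0],[0.5,0,0,-0.045,0,0,0],[0.5,0,0,0,0,0,0]],
])

```text
clock: 26.25
position: [536.4, -324.3, 129.8]
ee_rot: [-0.696, 0.718, -0.001, -0.0]
contact_force: [1.1, -0.4, 1.0]
gripper_width: 42.7
```

```bash
python3 -c "
from shot import *
shot('w13'); plan(554,-75,120,-91.7,9)"
```

```text
clock 26.30 pos [ 534.4 -323.2  126.5] yaw -91.8 w 42.7 F [-0.3 -0.1 -0.3] q6 0.25
n 9 row [-0.0276 -0.0013  0.0007] [ 0.0004  0.0001 -0.0003] total rot [ 0.2  0.1 -0.1] total shift [-248.7  -11.6    6.7]
```

View pics/w13.png

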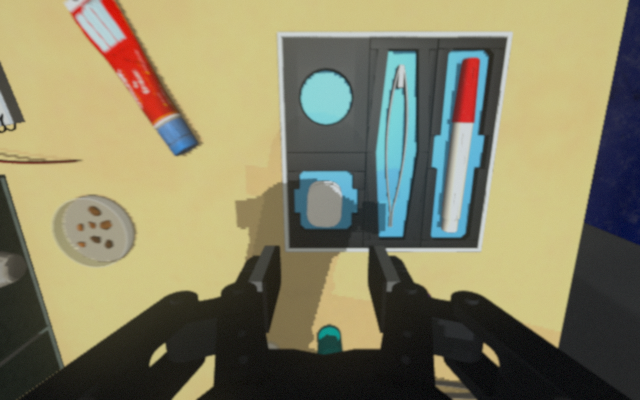

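The loupe is in the rectangle at (325,205). Next is the ivory vial, moving straight along +y.

drive_tool([
  [[0.6,-0.03,-0.0013,0,0,0,0],[0.6,-0.03,-0.0013,0,0,0,0],[0.6,-0.03,-0.0013,0,0,0,0],[0.6,-0.03,-0.0013,0,0,0,0],[0.6,-0.03,-0.0013,0,0,0,0],[0.6,-0.03,-0.0013,0,0,0,0],[0.6,-0.025,-0.0013,0,0,0,0],[0.6,-0.015,-0.001,0,0,0,0],[0.6,0,0,0,0,0,0]],
])

```text
clock: 27.2
position: [546.6, -95.5, 117.6]
ee_rot: [-0.694, 0.72, 0.008, -0.005]
contact_force: [-0.5, 0.8, 0.1]
gripper_width: 51.4
```

```bash
python3 -c "
from shot import *
shot('w14'); plan(554,-75,100,-91.7,2)"
```

```text
clock 27.25 pos [546.3 -96.2 117.5] yaw -92.2 w 51.1 F [ 0.1 -0.3  0.3] q6 -0.15
n 2 row [-0.0107 -0.0036  0.0087] [ 0.0093  0.0017 -0.0043] total rot [ 1.1  0.2 -0.5] total shift [-21.4  -7.2  17.5]
```

View pics/w14.png

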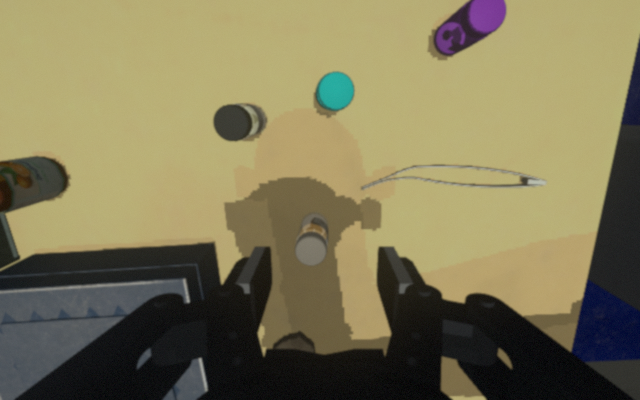

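The ivory vial's cap is at (311,248). The black-capped vial at (236,122), the turquoise one at (335,90) and the purple one at (485,15) are the others and stay put.

```bash
python3 - <<'E'
from shot import *
T=np.load('T.npy'); print(ray('wrist',311.5,248,58,T), ray('top',273,190,58))
d=np.load('top0.npy'); f,cx,cy,p=cam('top'); Tt=np.array(p['world_from_camera'])
vv,uu=np.mgrid[80:170,150:280]; D=d[80:170,150:280]; P=np.stack([(uu-cx)/f*D,(vv-cy)/f*D,D],-1)@Tt[:3,:3].T+Tt[:3,3]
q=P[(D>0)&(P[...,2]>30)]; print(q.min(0),q.max(0))
E
python3 plan.py 554.5 -74.5 80 -91.7 3
```

```text
[555.05284951 -75.77720086  58.        ] [553.94521278 -75.1947763   58.        ]
[631.99304113 -86.36720274  30.05594341] [811.22152921 194.37071213  70.84094157]
clock 27.25 pos [546.3 -96.2 117.5] yaw -92.2 w 51.1 F [ 0.1 -0.3  0.3] q6 -0.15
n 3 row [-0.0073 -0.0026  0.0125] [ 0.0062  0.0012 -0.0029] total rot [ 1.1  0.2 -0.5] total shift [-21.8  -8.   37.5]
```

drive_tool([
  [[0.6,-0.007,-0.0026,0.01,0.006,0.001,-0.003],[0.6,-0.007,-0.0026,0.01,0.006,0.001,-0.003],[0.6,-0.007,-0.0026,0.01,0.006,0.001,-0.003],[0.6,0,0,0,0,0,0]],
])

```text
clock: 27.65
position: [553.0, -77.9, 84.5]
ee_rot: [-0.695, 0.719, 0.001, -0.001]
contact_force: [-0.3, 0.6, -0.3]
gripper_width: 51.6
```

```bash
python3 plan.py 554.5 -75.3 25 -91.7 3
```

```text
clock 27.65 pos [553.  -77.9  84.5] yaw -91.9 w 51.6 F [-0.3  0.6 -0.3] q6 -0.18
n 3 row [-0.0009 -0.0005  0.0198] [ 0.0013 -0.0001 -0.001 ] total rot [ 0.2 -0.  -0.2] total shift [-2.6 -1.6 59.5]
```

drive_tool([
  [[0.6,-0.001,-0.0005,0.02,0.001,0,0],[0.6,-0.001,-0.0005,0.02,0.001,0,0],[0.6,-0.001,-0.0005,0.015,0,0,0],[0.6,0,0,0,0,0,0]],
])

```text
clock: 28.05
position: [554.6, -78.7, 28.6]
ee_rot: [-0.694, 0.72, 0.0, -0.001]
contact_force: [-0.7, 0.2, 0.2]
gripper_width: 51.0
```

```bash
python3 plan.py 554.5 -75.3 25 -91.7 1
```

```text
clock 28.05 pos [554.6 -78.7  28.6] yaw -92.1 w 51.0 F [-0.7  0.2  0.2] q6 -0.19
n 1 row [-0.0034  0.0002  0.0036] [ 0.0013 -0.0008 -0.0068] total rot [ 0.1 -0.  -0.4] total shift [-3.4  0.2  3.6]
```

drive_tool([
  [[0.6,-0.0035,0,0.004,0.001,0,-0.007],[0.6,0,0,0,0,0,0],[0.3,0,0,0,0,0,0],[0,0,0,0,0,0,0],[0,0,0,0,0,0,0],[0,0,0,0,0,0,0],[0,0,0,0,0,0,0]],
])

```text
clock: 28.75
position: [556.5, -76.3, 27.9]
ee_rot: [-0.696, 0.718, -0.002, 0.002]
contact_force: [-0.8, 0.5, -1.4]
gripper_width: 21.8
```

drive_tool([
  [[0,0,0,-0.02,0,0,0],[0,0,0,-0.035,0,0,0],[0,0,0,-0.045,0,0,0],[0,0,0,0,0,0,0]],
])

```text
clock: 29.15
position: [555.3, -76.3, 129.6]
ee_rot: [-0.697, 0.718, -0.001, -0.0]
contact_force: [0.9, -0.7, -0.2]
gripper_width: 21.9
```

```bash
python3 -c "
from shot import *
shot('w15'); plan(534,-407.5,120,-91.7,10)"
```

```text
clock 29.20 pos [552.9 -76.2 126.5] yaw -91.8 w 21.4 F [-0.1 -0.7 -2.1] q6 -0.18
n 10 row [0.0332 0.0009 0.0007] [ 0.0006 -0.0001 -0.0001] total rot [ 0.3 -0.1 -0.1] total shift [331.8   8.6   6.9]
```

View pics/w15.png

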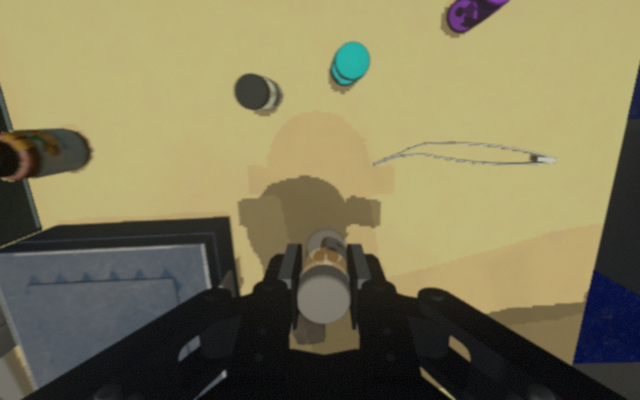

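The ivory vial is held upright, with its cap at (325,298). I'll carry it to the round hole.

drive_tool([
  [[0,0.02,0.0009,-0.002,0,0,0],[0,0.035,0.0009,-0.002,0,0,0],[0,0.035,0.0009,0,0,0,0],[0,0.035,0.0009,0,0,0,0],[0,0.035,0.0009,0,0,0,0],[0,0.035,0.0009,0,0,0,0],[0,0.035,0.0009,0,0,0,0],[0,0.035,0.0009,0,0,0,0],[0,0.03,0.0009,0,0,0,0],[0,0.018,0.0009,0,0,0,0],[0,0.01,0,0,0,0,0],[0,0,0,0,0,0,0]],
])

```text
clock: 30.4
position: [526.4, -406.5, 114.7]
ee_rot: [-0.697, 0.717, 0.013, -0.006]
contact_force: [-0.3, 0.6, -0.3]
gripper_width: 21.6
```

```bash
python3 plan.py 534 -407.3 85 -91.7 3
```

```text
clock 30.40 pos [ 526.4 -406.5  114.7] yaw -91.7 w 21.6 F [-0.3  0.6 -0.3] q6 0.38
n 3 row [ 0.0003 -0.0027  0.0098] [0.009  0.0031 0.0001] total rot [1.6 0.5 0. ] total shift [ 0.9 -8.4 29.5]
```

drive_tool([
  [[0,0,-0.0027,0.01,0.009,0.003,0],[0,0,-0.0027,0.01,0.009,0.003,0],[0,0,-0.0027,0.01,0.009,0.003,0],[0,0,0,0,0,0,0]],
])

```text
clock: 30.8
position: [534.9, -401.4, 83.0]
ee_rot: [-0.698, 0.716, 0.001, 0.001]
contact_force: [-0.5, 1.6, -0.8]
gripper_width: 21.7
```

```bash
python3 -c "
from shot import *
shot('w16'); plan(534,-407.3,55,-91.7,2)"
```

```text
clock 30.85 pos [ 535.4 -401.7   84. ] yaw -91.4 w 21.8 F [ 0.2  0.6 -0.4] q6 0.38
n 2 row [0.0028 0.0006 0.0145] [-0.0003  0.0008  0.0023] total rot [-0.   0.1  0.3] total shift [ 5.7  1.3 29. ]
```

View pics/w16.png

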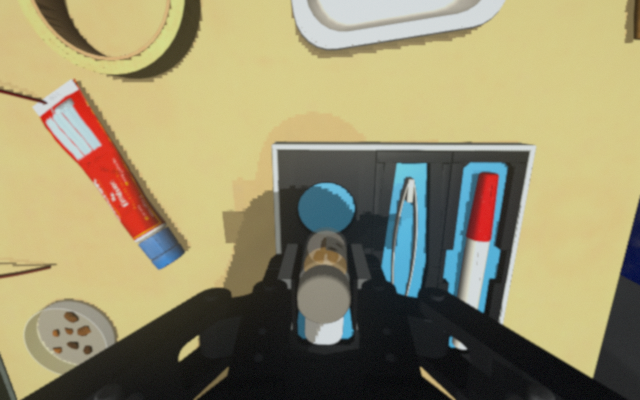

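drive_tool([
  [[0,0.003,0.0006,0.014,0,0,0.002],[0,0.003,0.0006,0.014,0,0,0.002],[0,0,0,0,0,0,0]],
])

```text
clock: 31.15
position: [535.1, -406.7, 55.5]
ee_rot: [-0.697, 0.717, -0.001, 0.001]
contact_force: [-0.7, 0.1, -0.7]
gripper_width: 21.7
```

```bash
python3 plan.py 534 -408 40 -91.7 1
```

```text
clock 31.15 pos [ 535.1 -406.7   55.5] yaw -91.6 w 21.7 F [-0.7  0.1 -0.7] q6 0.38
n 1 row [0.0014 0.0011 0.0155] [-0.0025  0.0009  0.0025] total rot [-0.1  0.1  0.1] total shift [ 1.4  1.1 15.5]
```

drive_tool([
  [[0,0.001,0.001,0.007,-0.002,0,0.002],[0,0,0,0.006,0,0,0],[0,0,0,0,0,0,0]],
])

```text
clock: 31.45
position: [533.8, -408.1, 40.9]
ee_rot: [-0.697, 0.718, 0.001, 0.0]
contact_force: [-0.1, -0.4, -0.1]
gripper_width: 21.6
```

```bash
python3 plan.py 534 -408 39.5 -91.7 1
```

```text
clock 31.45 pos [ 533.8 -408.1   40.9] yaw -91.7 w 21.6 F [-0.1 -0.4 -0.1] q6 0.38
n 1 row [-0.0001 -0.0002  0.0014] [ 0.0004  0.001  -0.0001] total rot [ 0.   0.1 -0. ] total shift [-0.1 -0.2  1.4]
```

drive_tool([
  [[0,0,0,0.0015,0,0,0],[0,0,0,0,0,0,0]],
])

```text
clock: 31.65
position: [533.8, -408.3, 39.3]
ee_rot: [-0.696, 0.718, 0.0, 0.0]
contact_force: [-0.2, -0.4, -1.0]
gripper_width: 22.2
```

drive_tool([
  [[0.3,0,0,0,0,0,0],[0.4,0,0,0,0,0,0],[0.5,0,0,0,0,0,0],[0.5,0,0,0,0,0,0]],
])

```text
clock: 32.05
position: [534.9, -408.9, 41.0]
ee_rot: [-0.697, 0.717, -0.001, 0.001]
contact_force: [-0.1, -0.6, 0.3]
gripper_width: 42.5
```

drive_tool([
  [[0.5,0,0,-0.01,0,0,0],[0.5,0,0,-0.03,0,0,0],[0.5,0,0,-0.045,0,0,0],[0.5,0,0,-0.045,0,0,0],[0.5,-0.02,0,-0.03,0,0,0],[0.5,-0.04,0,-0.02,0,0,0],[0.5,-0.04,0,0,0,0,0],[0.5,-0.04,0,0,0,0,0],[0.5,-0.02,0,0,0,0,0],[0.5,0,0,0,0,0,0]],
])

```text
clock: 33.05
position: [539.9, -245.3, 237.6]
ee_rot: [-0.696, 0.718, -0.006, 0.003]
contact_force: [0.4, -0.8, 0.5]
gripper_width: 42.7
```

```bash
python3 -c "
from shot import *
shot('w17'); im,d=arm.get_image('scene'); save('s17',im); c=im[130:340,230:450]; save('s17c',cv2.resize(c,None,fx=2.8,fy=2.8,interpolation=cv2.INTER_CUBIC)); im,d=arm.get_image('top'); save('t17',cv2.resize(im[130:290,165:455],None,fx=2.7,fy=2.7)); print(arm.read_state()['clock'])"
```

```text
33.2
```

View pics/w17.png

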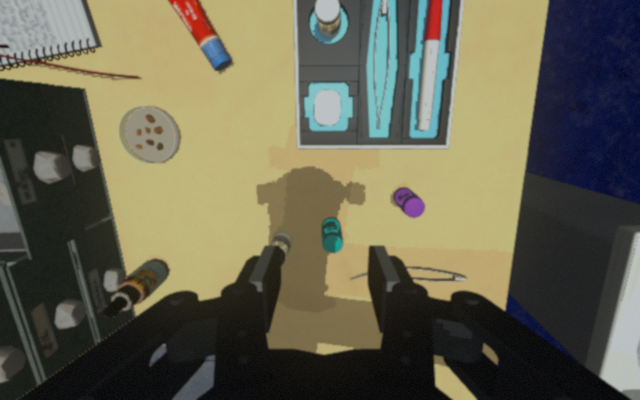

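View pics/s17c.png

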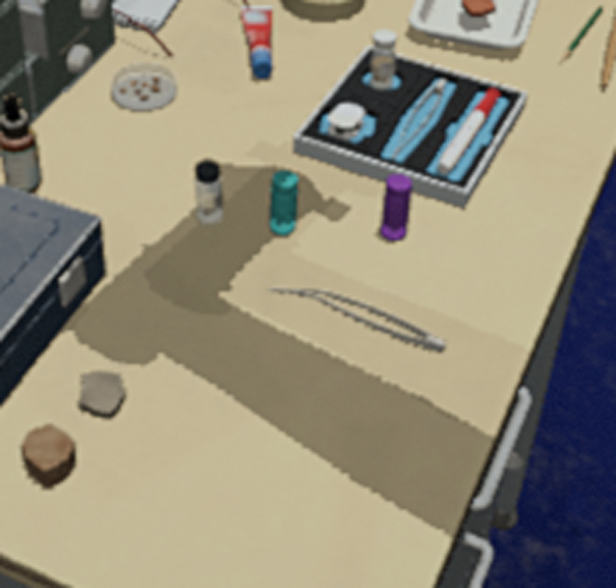

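View pics/t17.png

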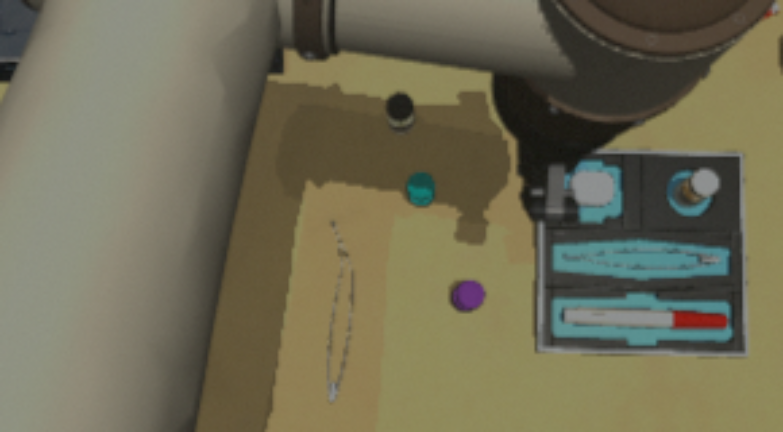

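All four parts appear seated: the vial is upright at (327,15), the loupe at (327,107), the tweezers at (382,70) and the marker at (427,65). The look-alikes haven't moved. A depth check of the heights comes next.

```bash
python3 - <<'E'
from shot import *
s=arm.read_state(); im,d=arm.get_image('wrist'); Tw=np.eye(4); Tw[:3,:3]=R.from_quat(s['ee_rot']).as_matrix(); Tw[:3,3]=s['position']; T=Tw@np.array(cam('wrist')[3]['T_tool_cam'])
f,cx,cy,_=cam('wrist'); vv,uu=np.mgrid[0:400,0:640]
P=np.stack([(uu-cx)/f*d,(vv-cy)/f*d,d],-1)@T[:3,:3].T+T[:3,3]; Z=P[...,2]
print('table',np.median(Z[160:175,200:260]),'foam',np.median(Z[70:76,305:350]))
def st(n,x0,x1,y0,y1,frac):
    m=(d>0)&(P[...,0]>x0)&(P[...,0]<x1)&(P[...,1]>y0)&(P[...,1]<y1); z=Z[m]; print(n,m.sum(),np.percentile(z,[2,50,90,98]).round(1))
st('loupe',528,543,-332,-317,0); st('marker-far',420,437,-425,-400,0); st('marker-near',420,437,-320,-300,0); st('tw-blunt',470,486,-425,-405,0); st('tw-tip',470,486,-325,-300,0); st('vial',520,550,-425,-395,0)
print(s['contact_force'])
E
```

```text
table -1.1043822267418477 foam 18.9475432714473
loupe 208 [24.7 26.4 27.4 28. ]
marker-far 511 [ 9.7 23.9 26.3 27. ]
marker-near 236 [10.3 25.2 26.9 27.7]
tw-blunt 337 [ 9.5 13.  20.6 21.7]
tw-tip 324 [ 9.5 11.2 13.4 14.8]
vial 899 [ 9.9 67.7 69.5 70.3]
[-0.62140109 -0.49861543 -0.35197538]
```

```bash
python3 -c "
from bench import arm
print(arm.read_state()['joint_vel'].round(3)); print(arm.job_done())"
```

```text
[-0.011  0.014 -0.003 -0.001  0.003 -0.001]
the job is handed in; nothing more can be done
None
```

I packed the marker, straight tweezers, loupe and ivory vial in that order, each into its own cut-out, and handed the job in at about 33 s of the 109 s allowed.

- **Heights:** the last wrist depth picture put the tops of the parts where fully seated ones should be:

| Part | Measured top (mm) | Expected top (mm) |
|---|---|---|
| Marker | about 27 | 27 |
| Tweezers (blunt end) | about 21 | 21 |
| Loupe | about 26 | 26 |
| Vial | about 69 | 69 |

- **Placing:** the final pictures from all three cameras showed the vial upright and the other three flat in their cut-outs.
- **Look-alikes:** by eye, the bent tweezers and the black, turquoise and purple vials are where they were. I did not measure their positions again.
- **Forces:** contact-force readings at the end of each move stayed under about 2 N.
- **Disagreements:** none of the last checks failed. The gripper read 2 to 4.5 mm narrower than the stated part sizes, for example 12.5 mm on the 17 mm marker. All grasps held. The top and wrist cameras placed the marker up to 5 mm apart, so I aimed between them.

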